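# Close and pin the filtration cell, then half-open its feed valve

### The job

Close the filtration cell: swing its bar by the black post down across the cell until it stops with the eye in the fork, then push the long pin from the grey block right through fork and eye until its collar sits flush on the fork. Only when the pin is home, turn the feed valve's lever to the half-open mark, 45 degrees, and let go. Leave the short pin and the other things on the bench where they are.

Things in the scene. Friction and masses are not known exactly. Their poses are not given: they have to be found in the camera images.
- stand: white base plate 220 x 270 x 12 mm of the filtration stand, origin under its centre; carries an aluminium deck 170 x 260 mm that slopes 30 degrees, facing the stand's -x, with the round cell (80 mm wide), the fork and the swing bar on it. Does not move
- fork: steel fork. Origin: centre of the hole's mouth on the upper cheek's top face. z: out along the hole, square to the deck, 30 degrees from vertical; x: up the slope; y: along the closed bar, away from its hinge. Cheeks 36 x 36 x 8 mm at z 0 to -8 and -22 to -30 mm, holes 14.5 mm; back plate at y 18 to 28, up to z 0. Deck at z -62; cell at y -90, its top at z -26 mm
- bar (a joint): steel swing bar (26 mm wide, 10 mm thick, at fork z -20 to -10 mm) that turns about bar_hinge in the plane of the slope. 0: closed, against its stop, with the eye (15.5 mm hole, 180 mm from the hinge) in line with the fork's holes; it grows to 1.5 rad as the bar swings up the slope. Stiff: stays where it is left
- bar_hinge (a point): fixed point on the bar's hinge axis at mid-thickness of the bar; hinge axis parallel to the fork's z; axes as fork; at (0, -180, -10) mm in the fork frame
- bar_handle (a point): point on the axis of the bar's upright black post (16 mm thick, 45 mm tall, parallel to the fork's z), 90 mm from the hinge; the point lies 15 mm below the post's top and 30 mm above the bar. z along the post; y along the bar towards its eye
- bar_eye (a point): centre of the eye's mouth on the bar's top face, 180 mm from the hinge; axes as bar_handle
- holder: grey plastic block 110 x 60 x 35 mm, origin under its centre, two blind upright holes (14.5 mm, 25 mm deep) 28 mm either side of the centre along its x; each holds a pin, in either order
- pin: long steel pin, the one that stands higher. Origin: centre of the underside of its collar; z from the tip to the head. Shaft 12 mm thick, 45 mm long below the origin, with a 6 mm taper at the tip; collar 22 mm wide, 4 mm thick; grip head above it 16 mm thick, 30 mm tall (top at z = 34 mm). Starts upright in the block with the collar's underside 20 mm above the block's top. 70 g, mass varies
- spare_pin: short pin of the same head, shaft 22 mm; its collar sits on the block. Stays there
- valve_lever (a joint): horizontal lever of the feed valve, turning about the upright axis through valve_hub, clockwise seen from above. 0: closed, lever pointing to the valve's -x (across the pipe); 0.785: at the half mark; 1.571: open, along the pipe to +y. Stiff: stays where it is left
- valve_hub (a point): point on the lever's axis at the lever's mid-height, 85 mm above the table; axes are the valve's own (base 80 x 100 mm; pipe of 22 mm with 32 mm brass ends along y, top at 61 mm; white dial of 86 mm across with black marks at 0, 45 and 90 degrees, top at 70 mm)
- lever_grip (a point): middle of the lever's pale plastic grip, 85 mm from the axis; grip 60 mm long, 16 mm wide, 14 mm tall, lever end 110 mm from the axis; x points from the grip back to the axis
- beaker: clear beaker, 64 mm wide, 80 mm tall, origin under its centre; leave alone
- reagent: brown bottle, 60 mm wide, 130 mm tall, origin under its centre; leave alone
- jar: white jar, 68 mm wide, 80 mm tall, origin under its centre; leave alone
- wrench: wrench lying flat, origin under its middle; leave alone
- weight: brass weight, 36 mm wide, 50 mm tall, origin under its centre; leave alone
- can: small can with a pale label, 56 mm wide, 90 mm tall, origin under its centre; leave alone
Mind the look-alikes: they are no part of the job. Of the things that look like the part that bears valve_lever, take the one that is farthest to the robot's right at the start.

How it is judged (in metres and radians):
On the way, in this order (a step that is already met when the one before it is completed fails the run):
1. the bar is swung shut (value of joint bar below 0.05 rad), for 0.2 s.
2. the long pin is home through fork and eye (z of pin in the frame of fork below 0.0035 m and distance between pin and fork below 0.005 m and angle between the z axis of pin and the z axis of fork, either way round below 0.09 rad and value of joint bar below 0.05 rad), for 0.2 s.
3. the valve lever stands at half open (value of joint valve_lever between 0.655 and 0.916 rad), for 0.2 s.
At the end, for the whole second after the job is handed in: bar closed within 0.05 rad; long pin through fork and eye, its collar's underside within 3.5 mm of the fork's top face, within 5 mm of the hole's mouth in all and within 0.09 rad of its axis, at rest; valve lever at 0.785 +- 0.13 rad (45 +- 7.5 degrees) and at rest (all of step 2 and all of step 3 and linear speed of pin below 0.02 m/s and velocity of joint valve_lever between -0.05 and 0.05 rad/s); the robot touches nothing.
It fails at once if the valve is opened before the pin is home (value of joint valve_lever above 0.6 rad and distance between pin and fork above 0.012 m).
It fails at once if the short pin or another thing on the bench is shifted by more than 30 mm (distance of any of beaker, reagent, jar, wrench, weight, can, spare_pin from where it was at the start of the episode above 0.03 m).
It also fails if it takes over 64 s, if anything falls off the work surface, if the arm or the gripper's body presses on something with over 40 N, if the wrist force passes 120 N, or if a joint passes its speed limit or range.

### The arm

A 6-joint arm with a two-finger parallel gripper is mounted at the origin on the work surface. World frame = base frame: x ahead of the robot, y to its left, z up, the work surface at z = 0. Lengths are in mm, angles in rad, forces in N, time in s.
With the tool pointing down it reaches from about 200 to 875 mm from the base axis. Payload 3.4 kg.
Tool frame: the origin (TCP) lies at the very end of the fingers, on their centre line; the grasp point (between the pads) lies 19 mm behind it (tcp_to_grasp is the z of the grasp point in the tool frame, in mm); z points along the fingers, y is the direction in which the jaws open and shut (so a half turn about z gives the same grasp; the last joint's range is limited). The gripper opens to 94 mm and grips with 3 to 60 N. Pads are 16 mm wide; open, the fingers measure 119 mm over their backs; the gripper's body (75 mm by 177 mm) begins 78 mm behind the grasp point.
Start: joints at [-1.282, 0.276, 1.505, -0, 1.361, -0.121], TCP at [229.098, -527.427, 205.493] pointing down, gripper open.
Joint ranges: [-2.89, 2.89], [-0.75, 2.08], [0.22, 2.7], [-1.18, 4.32], [0.11, 2.71], [-2.7, 2.7]. Speed limits (rad/s): [2.57, 2.57, 3.14, 3.14, 3.14, 3.14].

### API

Orientations are given as a 3x3 rotation matrix whose columns are the frame's x, y, z axes.
In Python, from rig import * gives the robot as it stands.
- The arm moves only by the tool arm_command, never from a script. Its argument "moves" is one flat list of numbers, 4 for each row, row after row: the shift along the tool's x, y, z normalised to -1 to 1, where 1 is 0.15 m, then the turn about the tool's z normalised to -1 to 1, where 1 is pi/2 rad. A call has 1 to 20 rows; each row is the pose to reach, as a shift and turn from the pose commanded when the call began, along the tool's axes at that moment; what a row does not reach only later rows make up. A row lasts 1/8 s, in which the tool goes at most 62.5 mm and 10.7 degrees, less where a joint would pass 70% of its speed; a pose out of reach is approached as far as the arm can. A call with a number of a shift or a turn outside -1 to 1 is refused whole. A call with a gripper value outside its range is refused whole. "hand" is the gripper command: -1 is shut, 1 is fully open, values between are in proportion, set as the call begins (left out, the last holds). The fingers move at their own pace and stop on an object; "newtons" is the grip in N (left out, the last holds). Time passes only in rows, so rows that repeat a pose let the fingers close. It gives the time, the measured TCP pose, the force and the opening at its end, in the units of the state.
- observe(): the state, without advancing time (a new reading comes with each control period).
- get_image(name): name is "side" or "top"; returns the picture (420x560x3 uint8, blue, green, red); there is no depth.
- get_calibration(name): a dict with "K" (3x3 intrinsics, pixels), "dist" ([k1, k2, p1, p2, k3] as OpenCV has them; the pictures are not rectified), "eye" and "rotation" of the camera in the world. Camera axes: x right, y down, z forward; pixel columns grow to the right and rows downward; lengths in mm; the calibration is good to about 2 mm. A picture is of the moment at which its call begins. get_calibration takes no time and is no camera call.
- hand_in(): hands the job in, once; it reports no verdict.
Trained networks look in the newest picture that a camera, given by its name, has taken for a name from the list of things; names that differ only in an ending like _2 or _b are one class to them, and where a whole thing is asked for, a point or a joint stands for the part that bears it (a point fixed in the world has none). Each returns a list of dicts, best first, with "conf" (0 to 1); they miss things now and then, are a little off and sometimes report something else, mostly with a low value. They report only what shows in the picture. A call takes as long as a camera call. They do not tell look-alikes from the thing itself.
- silhouettes(camera, thing): "mask" (420x560 bool, what is visible of it) and "bbox" ([left, top, right, bottom] as shares, 0 to 1, of the picture: columns of its width, rows of its height, round what is visible of it).
- spot_point(camera, thing): "position" ([column, row] as shares, 0 to 1, of the picture: columns of its width, rows of its height: a listed point, or the origin of a listed thing).
The state is a dict: "time_s": time; "joint_pos": joint angles; "joint_velocities": joint speeds; "tau": joint torques, N m; "tool_pos": TCP position; "eef_rot": TCP orientation; "ft_force": force on the tool from outside, world axes, zero at the start; "moment": the same for the moment, N m; "opening": opening from 0.0 (shut) to 1.0 (fully open).
Only numpy, scipy, OpenCV 4.12 (cv2) and the standard library are available. Lean on these libraries where they do the work, as an engineer would, in place of code of your own. Each camera call takes 0.05 s, during which the arm holds its last target.

## Working session

There is one attempt and no reset: what is moved stays moved. The work goes in short steps, Python scripts to look and compute and a tool call to move; the robot and the scene stay as the last step left them, time stands still between calls to the robot, and variables do not carry over. Pictures are saved under pics/ and viewed, and the job is handed in when it is done.

Besides the shell and the picture viewer there is one more tool, called in YAML: its name, and indented under it one key for each argument. arm_command: Moves the arm, as the interface text tells. Its arguments: {"type":"object","properties":{"moves":{"type":"array"},"hand":{"type":"number"},"newtons":{"type":"number"}},"required":["moves"]}

```bash
ls; mkdir -p pics
python3 - <<'E'
from rig import *
import cv2
s=observe(); print({k:s[k] for k in ('time_s','tool_pos','eef_rot','opening','ft_force')})
for n in('side','top'):
    cv2.imwrite(f'pics/{n}0.png',get_image(n)); c=get_calibration(n); print(n,c)
E
```

```text
pics
{'time_s': 0.0, 'tool_pos': array([ 228.92365634, -526.85569893,  204.61859977]), 'eef_rot': array([[ 9.17198013e-01,  3.98431349e-01, -5.14980884e-04],
       [ 3.98431625e-01, -9.17196426e-01,  1.71931079e-03],
       [ 2.12688693e-04, -1.78213311e-03, -9.99998389e-01]]), 'opening': 0.9996980995679254, 'ft_force': array([ 0.02341003, -0.77777241, -0.24796825])}
side {'K': array([[479.66781154,   0.        , 280.40474207],
       [  0.        , 479.66781154, 212.72589368],
       [  0.        ,   0.        ,   1.        ]]), 'dist': array([0.01673835, 0.        , 0.        , 0.        , 0.        ]), 'eye': array([ 328.2847407 ,  778.12081426, 1080.82637192]), 'rotation': array([[-9.60632283e-01, -2.09341038e-01,  1.82652528e-01],
       [-2.77822982e-01,  7.23642287e-01, -6.31788122e-01],
       [ 8.40878390e-05, -6.57661136e-01, -7.53313894e-01]])}
top {'K': array([[380.75373964,   0.        , 283.22922405],
       [  0.        , 380.75373964, 209.8293555 ],
       [  0.        ,   0.        ,   1.        ]]), 'dist': array([-0.09171735,  0.        ,  0.        ,  0.        ,  0.        ]), 'eye': array([ 378.99419401,  -27.9237968 , 1000.81939106]), 'rotation': array([[-1.26955793e-03, -9.83267579e-01,  1.82162718e-01],
       [-9.99996986e-01,  8.65532943e-04, -2.29741645e-03],
       [ 2.10130727e-03, -1.82165086e-01, -9.83265715e-01]])}
```

View pics/side0.png

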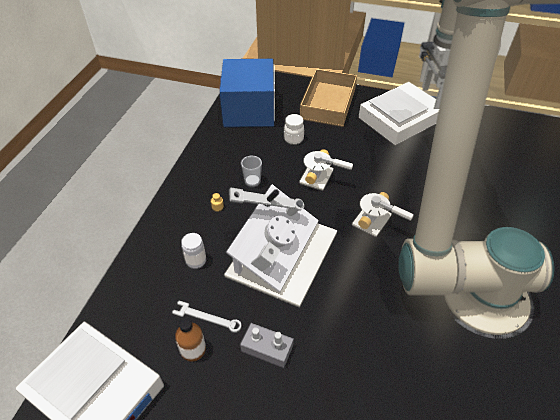

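View pics/top0.png

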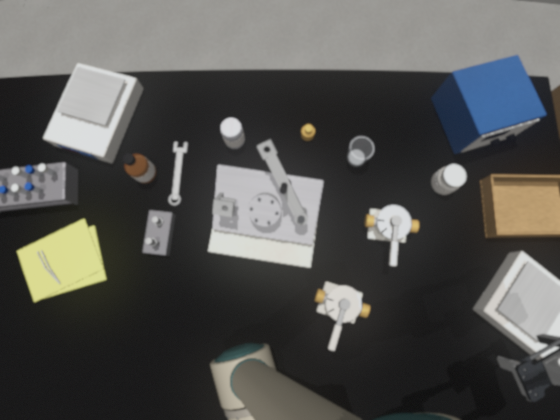

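```bash
cat > h.py <<'E'
from rig import *
import numpy as np, cv2
from scipy.optimize import least_squares
C={n:get_calibration(n) for n in('side','top')}
def proj(n,P):
    c=C[n]; R=c['rotation'].T; t=-R@c['eye']
    p,_=cv2.projectPoints(np.atleast_2d(P).astype(float),cv2.Rodrigues(R)[0],t,c['K'],c['dist']); return p[:,0]
def ray(n,uv):
    c=C[n]; x=cv2.undistortPoints(np.array([[uv]],float),c['K'],c['dist'])[0,0]
    d=c['rotation']@np.array([x[0],x[1],1]); return c['eye'],d/np.linalg.norm(d)
def onz(n,uv,z):
    e,d=ray(n,uv); return e+d*(z-e[2])/d[2]
def tri(a,b):
    r=least_squares(lambda P:np.r_[proj('side',P)[0]-a,proj('top',P)[0]-b],onz('top',b,50)); return r.x,r.fun
E
python3 - <<'E'
from h import *
for n in C: get_image(n)
for t in ['fork','bar_hinge','bar_handle','bar_eye','holder','pin','spare_pin','valve_hub','lever_grip','stand','reagent','wrench']:
    for n in C:
        print(t,n,[(np.round(np.array(d['position'])*[560,420],1).tolist(),round(d['conf'],2)) for d in spot_point(n,t)])
for n,b in(('side',(210,150,430,310)),('top',(190,120,440,360))):
    I=get_image(n)[b[1]:b[3],b[0]:b[2]]; I=cv2.resize(I,None,fx=3,fy=3,interpolation=cv2.INTER_CUBIC)if n=='side' else cv2.resize(I,None,fx=2.5,fy=2.5)
    cv2.imwrite(f'pics/{n}1.png',I)
print(observe()['time_s'])
E
```

```text
fork side [([273.9, 249.0], 0.58)]
fork top [([160.6, 232.6], 0.59), ([224.0, 207.8], 0.56)]
bar_hinge side [([297.7, 207.4], 0.86)]
bar_hinge top [([299.9, 218.0], 0.89), ([396.2, 255.0], 0.41)]
bar_handle side [([275.9, 196.6], 0.77)]
bar_handle top [([284.3, 187.8], 0.76)]
bar_eye side [([236.6, 195.4], 0.75)]
bar_eye top [([264.8, 148.2], 0.81)]
holder side [([262.9, 348.2], 0.94), ([239.0, 197.7], 0.23), ([273.5, 196.8], 0.19)]
holder top [([161.4, 230.6], 0.92), ([179.2, 174.8], 0.6), ([445.5, 183.2], 0.41)]
pin side [([276.9, 344.7], 0.53)]
pin top [([152.0, 243.8], 0.48)]
spare_pin side [([256.1, 339.0], 0.45)]
spare_pin top [([158.7, 218.4], 0.58), ([233.9, 136.8], 0.47)]
valve_hub side [([376.1, 202.4], 0.95), ([319.8, 154.0], 0.92)]
valve_hub top [([394.3, 221.0], 0.92), ([346.7, 301.7], 0.74)]
lever_grip side [([404.8, 212.2], 0.87), ([340.7, 165.4], 0.77)]
lever_grip top [([333.9, 339.1], 0.95), ([395.4, 255.9], 0.87)]
stand side [([283.5, 254.8], 0.62)]
stand top [([262.8, 218.0], 0.75)]
reagent side [([191.2, 349.7], 0.58)]
reagent top [([151.1, 170.9], 0.57)]
wrench side [([205.7, 319.7], 0.8)]
wrench top [([177.5, 174.3], 0.97)]
1.5
```

View pics/side1.png

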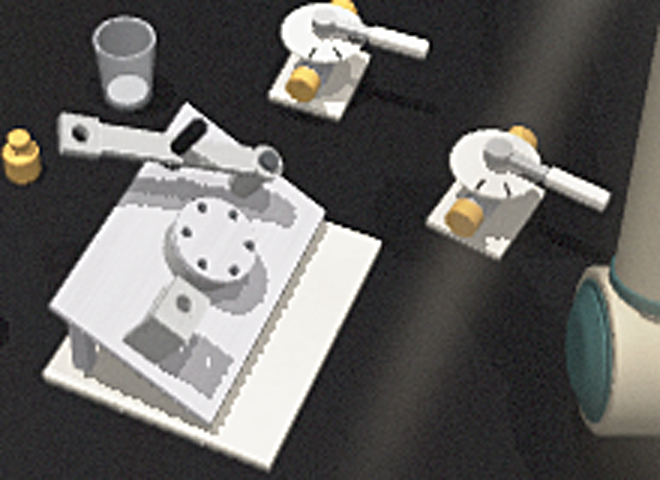

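View pics/top1.png

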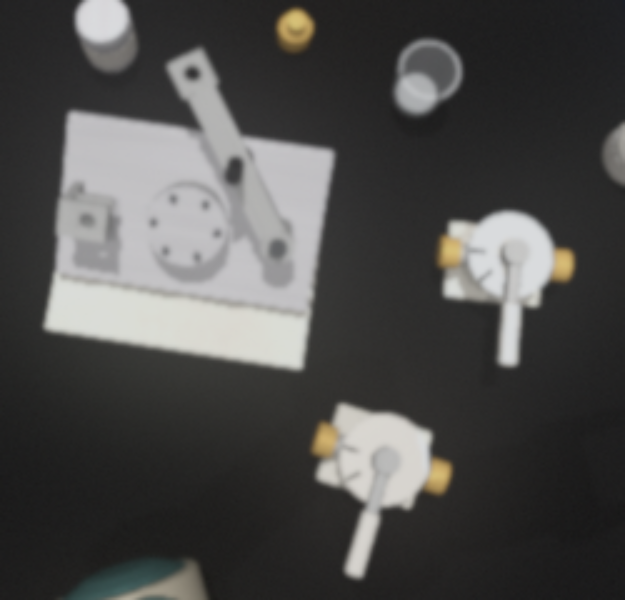

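```bash
cat > fit.py <<'E'
from h import *
obs={'fork':((271.0,250.7),(224.9,207.3)),'hinge':((297.7,207.4),(299.9,218.0)),'handle':((275.9,196.6),(284.3,187.8)),'eye':((236.6,195.4),(264.8,148.2))}
def frame(psi):
    s,c=np.sin(psi),np.cos(psi); Rz=np.array([[c,-s,0],[s,c,0],[0,0,1]])
    a=np.pi/6; return Rz@np.array([[np.cos(a),0,-np.sin(a)],[0,1,0],[np.sin(a),0,np.cos(a)]])
def pts(p):
    R=frame(p[3]); F=p[:3]; t=p[4]; d=np.array([np.sin(t),np.cos(t),0]); h=np.array([0,-180,0.])
    L={'fork':np.zeros(3),'hinge':h+[0,0,-10],'handle':h+90*d+[0,0,20],'eye':h+180*d+[0,0,-10]}
    return {k:F+R@v for k,v in L.items()}
E
python3 - <<'E'
from fit import *
for k,(a,b) in obs.items(): P,f=tri(a,b); print(k,P.round(1),f.round(1))
def res(p):
    q=pts(p); return np.concatenate([np.r_[proj('side',q[k])[0]-a,proj('top',q[k])[0]-b] for k,(a,b) in obs.items()])
r=least_squares(res,[470,130,110,-.1,1.2]); print(r.x.round(3)); print(r.fun.reshape(4,4).round(1)); 
for k,v in pts(r.x).items(): print(k,v.round(1))
for nm,(a,b) in {'hub':((319.8,154),(394.3,221)),'grip':((340.7,165.4),(395.4,255.9)),'pin':((276.9,344.7),(152,243.8)),'spare':((256.1,339),(158.7,218.4)),'holder':((262.9,348.2),(161.4,230.6)),'hubNear':((376,202.4),(346.7,301.7)),'reagent':((191.2,349.7),(151,171))}.items():
    P,f=tri(a,b); print(nm,P.round(1),f.round(1))
for n,b in(('side',(170,290,330,390)),('top',(100,130,220,270))):
    s=5 if n=='side' else 4
    I=get_image(n)[b[1]:b[3],b[0]:b[2]]; cv2.imwrite(f'pics/{n}2.png',cv2.resize(I,None,fx=s,fy=s,interpolation=cv2.INTER_CUBIC))
E
```

```text
fork [546.6 106.2 129.8] [ 0.  0. -0. -0.]
hinge [524.6 -69.6 107.6] [-0.1 -0.   0.   0. ]
handle [578.8 -32.4 174.7] [-1.5 -0.5  0.1  1.4]
eye [666.4  10.9 196.3] [-0.4 -0.2  0.   0.4]
[ 5.47354e+02  1.07708e+02  1.24613e+02 -1.64000e-01  9.75000e-01]
[[-0.4  1.7 -0.3  0.1]
 [ 0.7 -2.2  0.6  0.2]
 [-2.3 -0.9 -1.5  0.4]
 [ 0.1  0.6  1.5  1.2]]
fork [547.4 107.7 124.6]
hinge [522.9 -70.7 116. ]
handle [580.  -28.9 179.2]
eye [666.6   7.9 190.4]
hub [ 516.2 -295.4  109. ] [-0.3 -0.1  0.   0.3]
grip [ 441.4 -305.3   70.1] [ 2.6  0.5 -0.1 -2.1]
pin [471.5 302.1  49.1] [ 1.1  0.3 -0.1 -1.3]
spare [531.7 293.6  31.1] [-1.5 -0.4  0.1  1.7]
holder [510.1 296.2  -2.7] [ 0.5  0.1 -0.  -0.6]
hubNear [ 325.3 -182.1   70.4] [-1.  -0.1  0.1  0.8]
reagent [679.9 341.1 -18.8] [ 0.2  0.1 -0.  -0.3]
```

View pics/side2.png

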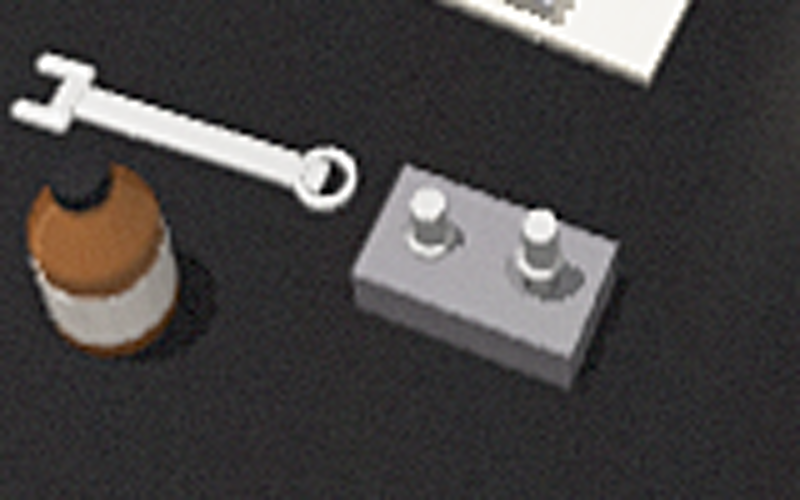

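View pics/top2.png

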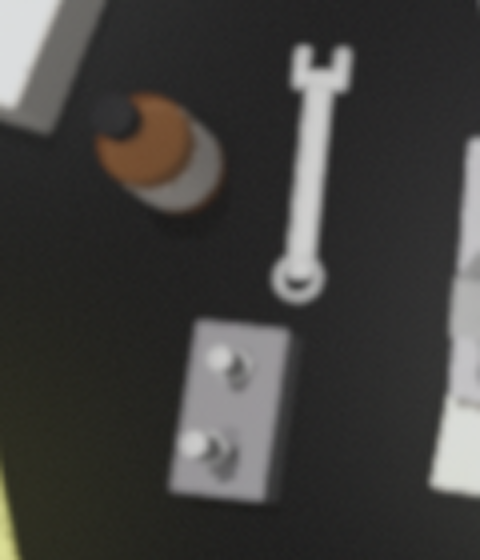

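```bash
cat > ov.py <<'E'
from fit import *
def overlay(n,box,s,curves,fn,img=None):
    I=get_image(n) if img is None else img
    x0,y0,x1,y1=box; J=cv2.resize(I[y0:y1,x0:x1],None,fx=s,fy=s,interpolation=cv2.INTER_CUBIC)
    J=cv2.convertScaleAbs(J,alpha=1.1)
    for c,col,cl in curves:
        u=(proj(n,c)-[x0,y0]+.5)*s-.5
        cv2.polylines(J,[np.round(u*8).astype(np.int32)],cl,col,1,cv2.LINE_AA,3)
    cv2.imwrite(fn,J)
def circ(c,R,r): 
    t=np.linspace(0,2*np.pi,40)[:-1]; return c+r*(np.c_[np.cos(t),np.sin(t),0*t]@R.T)
def standcurves(p):
    R=frame(p[3]); F=np.array(p[:3]); T=lambda a:F+np.array(a,float)@R.T
    t=p[4]; cs=[(circ(F,R,7.25),(0,0,255),True),(T([[-18,-18,0],[18,-18,0],[18,18,0],[-18,18,0]]),(0,255,0),True),(T([[-18,18,0],[18,18,0],[18,28,0],[-18,28,0]]),(0,255,0),True),
     (circ(T([0,-90,-26]),R,40),(255,0,0),True)]
    d=np.array([np.sin(t),np.cos(t),0]);h=np.array([0,-180,0.]); z=np.array([0,0,1.])
    cs+=[(circ(T(h+180*d-10*z),R,7.75),(0,0,255),True),(T([h+90*d-10*z,h+90*d+35*z]),(255,0,255),False),(circ(T(h+90*d+35*z),R,8),(255,0,255),True),(T([h-10*z,h+180*d-10*z]),(0,200,255),False)]
    return cs
E
python3 - <<'E'
from ov import *
p=[547.4,107.7,124.6,-.164,.975]
c=standcurves(p)
overlay('side',(220,170,350,310),5,c,'pics/s3.png')
overlay('top',(200,130,330,270),5,c,'pics/t3.png')
E
```

```text
(no output)
```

View pics/s3.png

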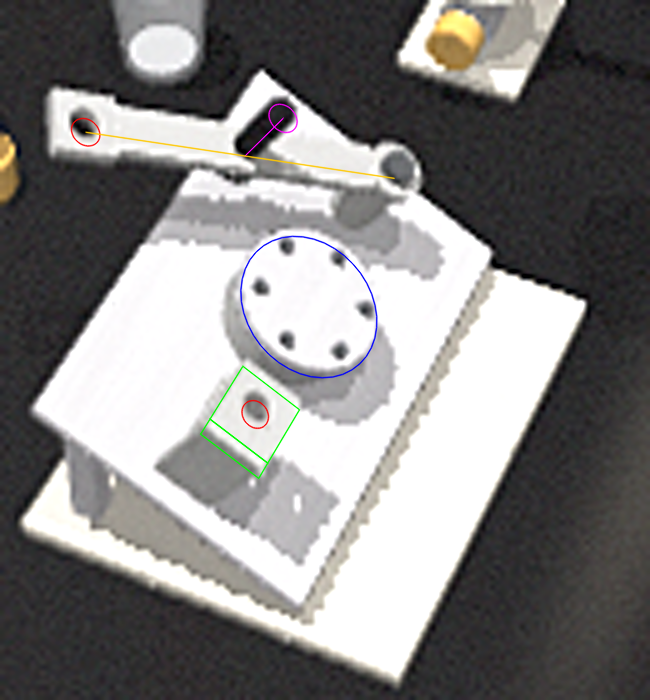

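View pics/t3.png

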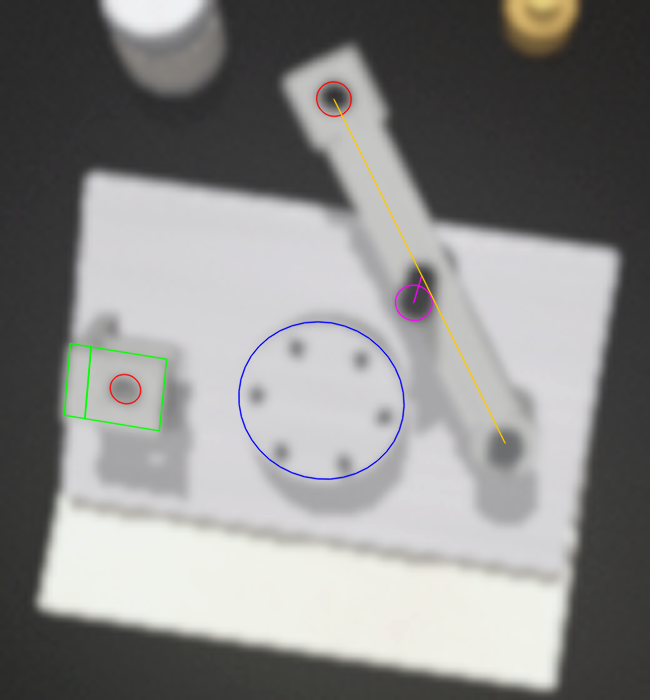

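Run:
```python
from ov import *
S=lambda u:((u[0]+.5)/5-.5+220,(u[1]+.5)/5-.5+170)
T=lambda u:((u[0]+.5)/5-.5+200,(u[1]+.5)/5-.5+130)
M={'fork':((254.5,404),(124.5,388)),'eye':((84,122),(333,97)),'post':((279,107),(416,300)),'cell':((313.5,298.3),(320.5,405.7))}
def P(p):
    R=frame(p[3]);t=p[4];d=np.array([np.sin(t),np.cos(t),0]); h=np.array([0,-180,0.])
    L={'fork':[0,0,0],'cell':[0,-90,-26],'post':h+90*d+[0,0,35],'eye':h+180*d+[0,0,-10]}
    return {k:np.array(p[:3])+R@np.array(v) for k,v in L.items()}
def res(p):
    q=P(p); return np.concatenate([np.r_[proj('side',q[k])[0]-S(a),proj('top',q[k])[0]-T(b)] for k,(a,b) in M.items()])
r=least_squares(res,[470,130,110,-.1,1.2]); print(r.x.round(3)); print(r.fun.reshape(4,4).round(1),list(M))
q=pts(r.x); print({k:v.round(1) for k,v in q.items()})
# free camera image offset per camera (side)
r2=least_squares(lambda z:np.r_[res(z[:5])+np.tile([z[5],z[6],z[7],z[8]],4),z[5:]/1.],np.r_[r.x,0,0,0,0]); print(r2.x.round(3), r2.fun[:16].reshape(4,4).round(1))
s=observe();print(s['tool_pos'],s['time_s'])
# pin head top z=89
for n,u in(('side',(278.1,334.3)),('top',(147.9,240.9))): print(onz(n,u,89).round(1))
for n,u in(('side',((428+.5)/5-.5+170,(200+.5)/5-.5+290)),('top',((217+.5)/4-.5+100,(357+.5)/4-.5+130))): print('spare',onz(n,u,69).round(1))
```

```text
[ 5.46195e+02  1.07131e+02  1.31137e+02 -1.60000e-01  9.77000e-01]
[[ 0.5  0.3 -0.1  0.1]
 [ 0.4  0.1  0.2 -0.4]
 [ 1.   0.2 -0.2  0. ]
 [-0.5 -0.2  0.1 -1.1]] ['fork', 'eye', 'post', 'cell']
{'fork': array([546.2, 107.1, 131.1]), 'hinge': array([522.5, -71.4, 122.5]), 'handle': array([579.5, -29.6, 185.8]), 'eye': array([666.1,   7.5, 197.1])}
[ 5.46242e+02  1.07144e+02  1.31244e+02 -1.60000e-01  9.78000e-01
 -2.58000e-01 -6.70000e-02  1.50000e-02  3.05000e-01] [[ 0.3  0.2 -0.1  0.4]
 [ 0.1 -0.   0.2 -0.2]
 [ 0.7  0.1 -0.2  0.3]
 [-0.8 -0.3  0.1 -0.8]]
[ 229.09319692 -527.42625783  205.51754966] 1.7
[473.1 295.9  89. ]
[471.5 298.5  89. ]
spare [530.  289.5  69. ]
spare [528.9 293.7  69. ]
```

arm_command:
  moves: [1,-0.61,-0.6,0.363,1,-0.61,-0.6,0.363,1,-0.61,-0.6,0.363,1,-0.61,-0.6,0.363]
  hand: 0
  newtons: 25

```text
time_s: 2.2
tool_pos: [332.1, -382.2, 297.9]
eef_rot: [[0.988, -0.157, 0.003], [-0.157, -0.988, -0.003], [0.003, 0.003, -1.0]]
ft_force: [-0.1, -0.4, -0.6]
opening: 0.609
```

arm_command:
  moves: [0.42,-0.87,0,0,0.42,-0.87,0,0,0.42,-0.87,0,0]

```text
time_s: 2.58
tool_pos: [414.1, -263.0, 294.9]
eef_rot: [[0.988, -0.156, -0.0], [-0.156, -0.988, 0.001], [-0.001, -0.001, -1.0]]
ft_force: [-0.3, -0.3, -0.3]
opening: 0.499
```

arm_command:
  moves: [0.42,-0.87,0,0,0.42,-0.87,0,0,0.42,-0.87,0,0]

```text
time_s: 2.95
tool_pos: [497.5, -144.3, 294.6]
eef_rot: [[0.988, -0.156, -0.001], [-0.156, -0.988, 0.001], [-0.001, -0.0, -1.0]]
ft_force: [-1.2, -0.1, -0.3]
opening: 0.503
```

arm_command:
  moves: [0.42,-0.85,0,0,0.42,-0.85,0,0,0.42,-0.85,0,0,0.42,-0.85,0,0]

```text
time_s: 3.45
tool_pos: [578.9, -30.7, 294.4]
eef_rot: [[0.987, -0.158, -0.002], [-0.158, -0.987, -0.001], [-0.002, 0.001, -1.0]]
ft_force: [0.2, 0.4, -0.1]
opening: 0.499
```

```bash
cat > look.py <<'E'
from ov import *
def tipcurves(s=None):
    s=s or observe(); R=s['eef_rot'];P=s['tool_pos']; w=s['opening']*94/2
    T=lambda a:P+np.array(a,float)@R.T
    cs=[]
    for g in(1,-1):
        cs.append((T([[-8,g*w,0],[8,g*w,0],[8,g*(w+12),0],[-8,g*(w+12),0]]),(0,255,255),True))
        cs.append((T([[0,g*w,0],[0,g*w,-60]]),(0,255,255),False))
    return cs
E
python3 - <<'E'
from look import *
s=observe(); print(s['tool_pos'],s['opening'],s['joint_pos'].round(2))
p=[546.2,107.1,131.1,-.16,.977]
overlay('side',(200,100,340,260),4.5,standcurves(p)+tipcurves(s),'pics/s4.png')
overlay('top',(200,80,340,220),4.5,standcurves(p)+tipcurves(s),'pics/t4.png')
E
```

```text
[578.86395225 -30.70139293 294.3983386 ] 0.49939861504977384 [-0.17  0.25  1.33 -0.    1.57  1.56]
```

View pics/s4.png

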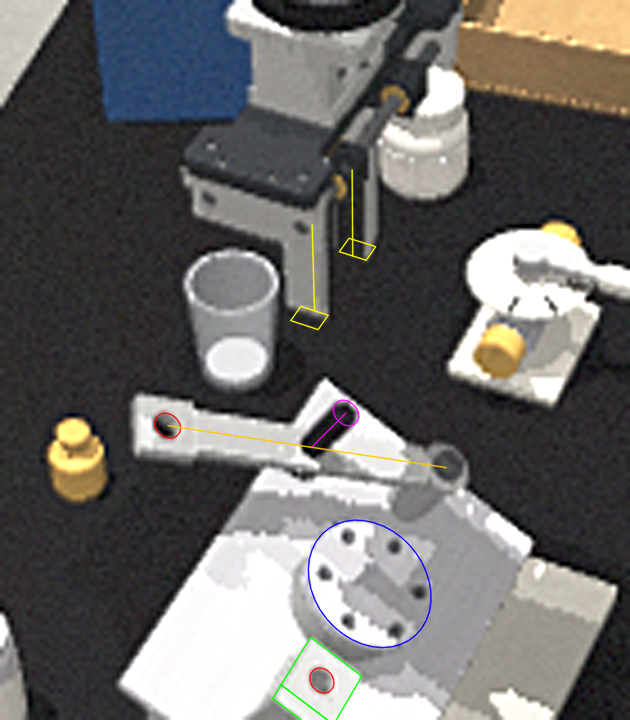

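View pics/t4.png

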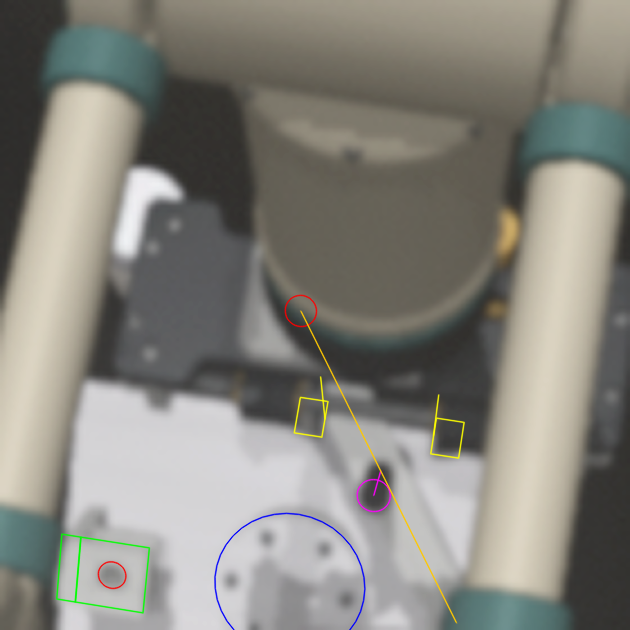

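arm_command:
  moves: [0,-0.01,0.4,0,0,-0.01,0.82,0,0,-0.01,0.82,0,0,-0.01,0.82,0]

```text
time_s: 4.05
tool_pos: [580.5, -30.4, 175.0]
eef_rot: [[0.987, -0.161, 0.004], [-0.161, -0.987, -0.001], [0.004, 0.0, -1.0]]
ft_force: [0.1, 0.1, 0.8]
opening: 0.498
```

Run:
```python
from look import *
s=observe(); print(s['tool_pos'],s['opening'],s['ft_force'])
p=[546.2,107.1,131.1,-.16,.977]
overlay('side',(220,120,340,240),6,standcurves(p)+tipcurves(s),'pics/s5.png')
```

```text
[580.47865678 -30.40647913 174.95538246] 0.49816569415651346 [0.06459684 0.05082789 0.75309667]
```

View pics/s5.png

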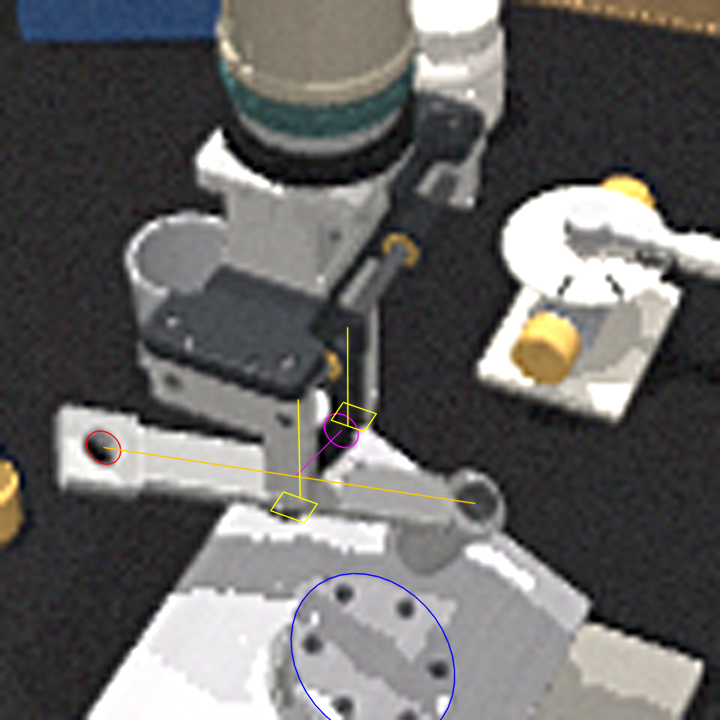

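arm_command:
  moves: [0,0,0,0,0,0,0,0,0,0,0,0,0,0,0,0,0,0,0,0]
  hand: -1
  newtons: 25

```text
time_s: 4.72
tool_pos: [578.7, -29.4, 172.8]
eef_rot: [[0.987, -0.159, -0.001], [-0.159, -0.987, -0.001], [-0.0, 0.001, -1.0]]
ft_force: [-2.9, -1.9, 3.0]
opening: 0.163
```

Run:
```python
from look import *
s=observe(); print(s['tool_pos'],s['opening']*94,s['ft_force'])
p=[546.2,107.1,131.1,-.16,.977]
R=frame(-.16);F=np.array(p[:3]);h=np.array([0,-180,0]);
# arc in tool units
t0=.977; X=s['eef_rot']
f=lambda t:F+R@(h+90*np.array([np.sin(t),np.cos(t),0])+[0,0,20])
for t in np.arange(.977,-.03,-.1): print(round(t,3),((f(t)-f(t0))@X/150).round(3))
for t in (0,-.03,-.06): print(round(t,3),((f(t)-f(t0))@X/150).round(3))
overlay('side',(220,120,340,240),6,standcurves(p)+tipcurves(s),'pics/s6.png')
```

```text
[578.70500499 -29.42395885 172.75321992] 15.347300678572637 [-2.92846551 -1.90093685  3.04376735]
0.977 [0. 0. 0.]
0.877 [-0.031 -0.048  0.018]
0.777 [-0.066 -0.092  0.038]
0.677 [-0.105 -0.132  0.061]
0.577 [-0.147 -0.167  0.085]
0.477 [-0.192 -0.197  0.111]
0.377 [-0.239 -0.222  0.138]
0.277 [-0.289 -0.242  0.166]
0.177 [-0.339 -0.255  0.196]
0.077 [-0.391 -0.263  0.225]
-0.023 [-0.443 -0.264  0.255]
0 [-0.431 -0.265  0.249]
-0.03 [-0.446 -0.264  0.258]
-0.06 [-0.462 -0.263  0.267]
```

View pics/s6.png

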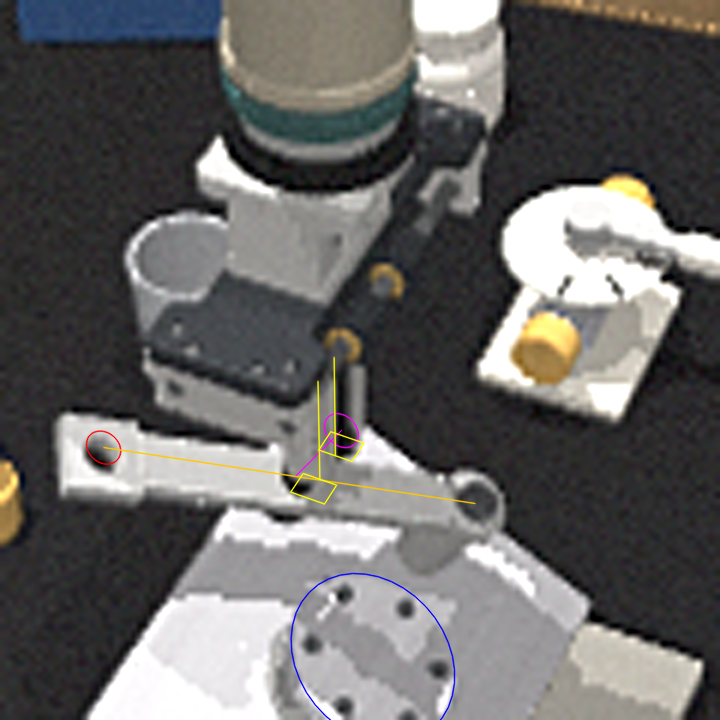

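arm_command:
  moves: [-0.031,-0.048,0.018,0,-0.066,-0.092,0.038,0,-0.105,-0.132,0.061,0,-0.147,-0.167,0.085,0,-0.192,-0.197,0.111,0,-0.239,-0.222,0.138,0,-0.289,-0.242,0.166,0,-0.339,-0.255,0.196,0,-0.391,-0.263,0.225,0,-0.431,-0.265,0.249,0,-0.446,-0.264,0.258,0,-0.446,-0.264,0.258,0]

```text
time_s: 6.28
tool_pos: [519.7, 18.9, 134.5]
eef_rot: [[0.987, -0.159, 0.001], [-0.159, -0.987, -0.004], [0.002, 0.004, -1.0]]
ft_force: [-2.5, -5.7, 5.1]
opening: 0.163
```

Run:
```python
from look import *
s=observe(); print(s['tool_pos'],s['opening']*94,s['ft_force'])
p=[546.2,107.1,131.1,-.16,.0]
overlay('side',(220,160,340,290),5.5,standcurves(p)+tipcurves(s),'pics/s7.png')
overlay('top',(200,120,340,260),4.5,standcurves(p)+tipcurves(s),'pics/t7.png')
```

```text
[519.74891554  18.93121009 134.46038265] 15.327820608587837 [-2.50396366 -5.74767686  5.10291079]
```

View pics/s7.png

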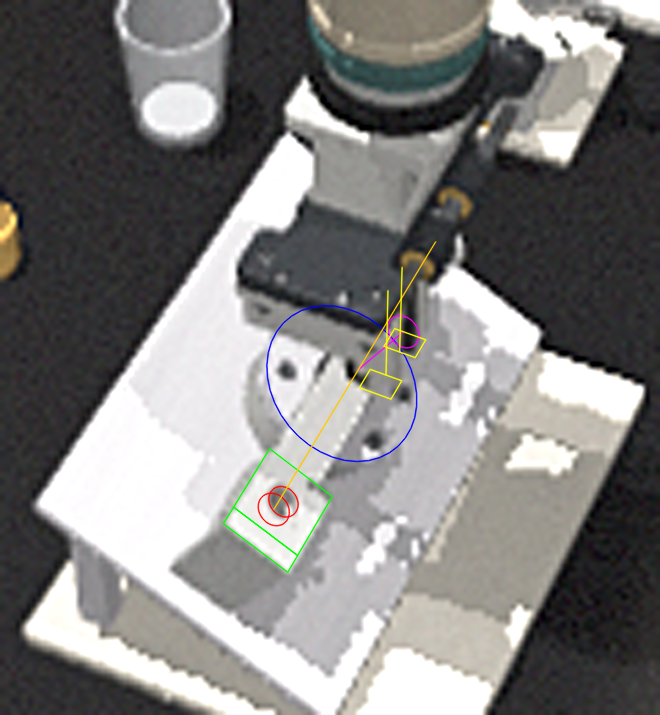

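View pics/t7.png

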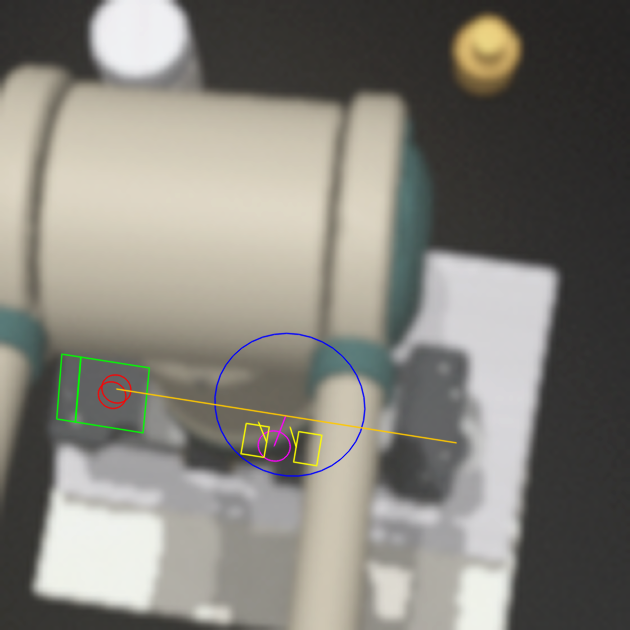

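arm_command:
  moves: [-0.02,0.005,0.011,0,-0.04,0.005,0.022,0,-0.05,0.005,0.028,0,-0.05,0.005,0.028,0]
  newtons: 40

```text
time_s: 6.88
tool_pos: [519.3, 19.0, 134.0]
eef_rot: [[0.987, -0.159, 0.017], [-0.159, -0.987, -0.005], [0.017, 0.002, -1.0]]
ft_force: [4.3, -5.3, 15.1]
opening: 0.158
```

arm_command:
  moves: [0.05,0,-0.028,0,0.05,0,-0.028,0,0.05,0,-0.028,0,0.05,0,-0.028,0]
  hand: 0

```text
time_s: 7.38
tool_pos: [518.5, 20.5, 133.0]
eef_rot: [[0.987, -0.16, -0.002], [-0.16, -0.987, 0.0], [-0.002, -0.0, -1.0]]
ft_force: [0.1, 0.3, 0.7]
opening: 0.498
```

arm_command:
  moves: [0,0,-0.4,0,0,0,-0.8,0,-0.1,-0.7,-0.9,0,-0.3,-1,-0.9,0,-0.3,-1,-0.9,0,-0.3,-1,-0.9,0]

```text
time_s: 8.12
tool_pos: [497.9, 177.4, 268.6]
eef_rot: [[0.988, -0.156, -0.0], [-0.156, -0.988, 0.0], [-0.001, -0.0, -1.0]]
ft_force: [0.5, -0.1, -0.2]
opening: 0.5
```

Run:
```python
from look import *
s=observe(); print(s['tool_pos'],s['opening']*94,s['ft_force'])
p=[546.2,107.1,131.1,-.16,.0]
overlay('side',(220,160,340,290),5.5,standcurves(p),'pics/s8.png')
overlay('top',(190,120,330,260),4.5,standcurves(p),'pics/t8.png')
```

```text
[497.87198348 177.39435975 268.5609456 ] 46.95618078978493 [ 0.4635198  -0.05494052 -0.17862852]
```

View pics/s8.png

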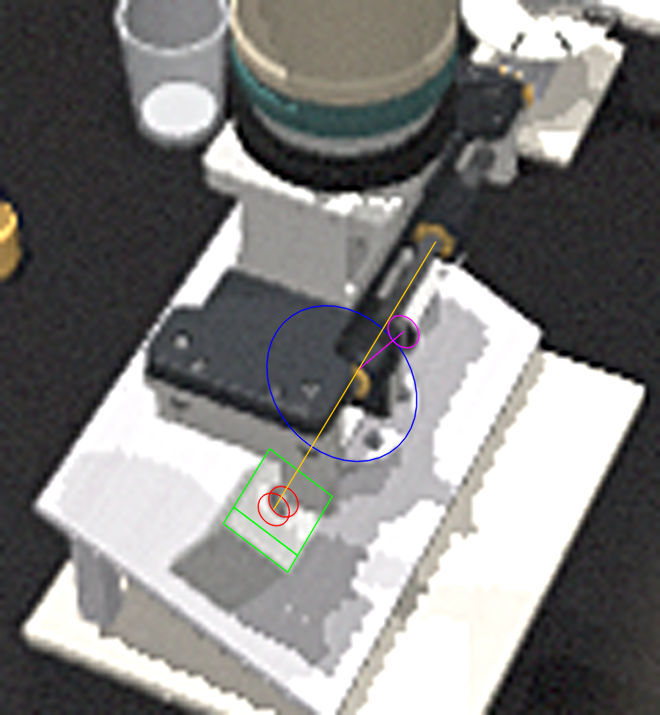

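View pics/t8.png

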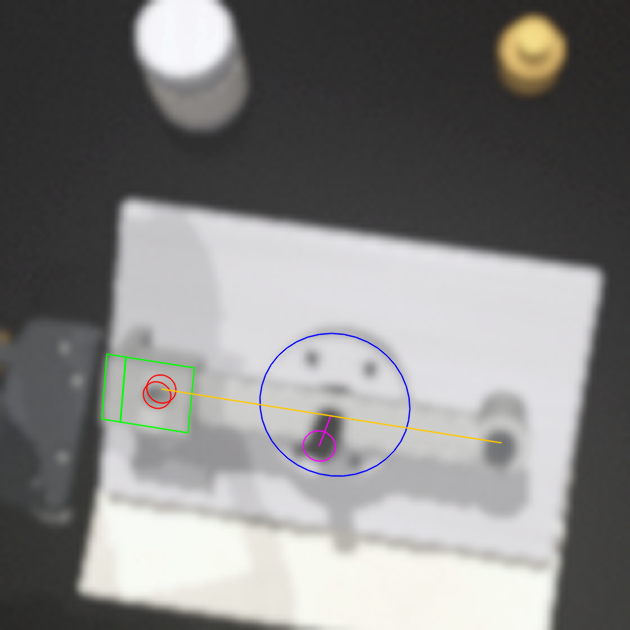

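arm_command:
  moves: [-0.15,-0.38,0.2,0,-0.295,-0.76,0.5,0,-0.295,-0.76,0.93,0,-0.295,-0.76,0.93,0,-0.295,-0.76,0.93,0,-0.295,-0.76,0.93,0]

```text
time_s: 8.98
tool_pos: [475.5, 294.5, 131.5]
eef_rot: [[0.987, -0.161, 0.004], [-0.161, -0.987, 0.001], [0.004, -0.002, -1.0]]
ft_force: [-0.8, -0.4, 0.0]
opening: 0.5
```

Run:
```python
from look import *
s=observe(); print(s['tool_pos'],s['opening']*94,s['ft_force'])
X=s['eef_rot']
c=[(circ(np.array([472.2,297.3,89]),np.eye(3),8),(0,0,255),True),(circ(np.array([472.2,297.3,59]),np.eye(3),11),(0,0,255),True)]+tipcurves(s)
overlay('side',(200,260,340,380),5,c,'pics/s9.png')
overlay('top',(90,140,220,270),5,c,'pics/t9.png')
```

```text
[475.51189304 294.5397105  131.4654678 ] 46.974417988048536 [-0.78433562 -0.43083114  0.01930223]
```

View pics/s9.png

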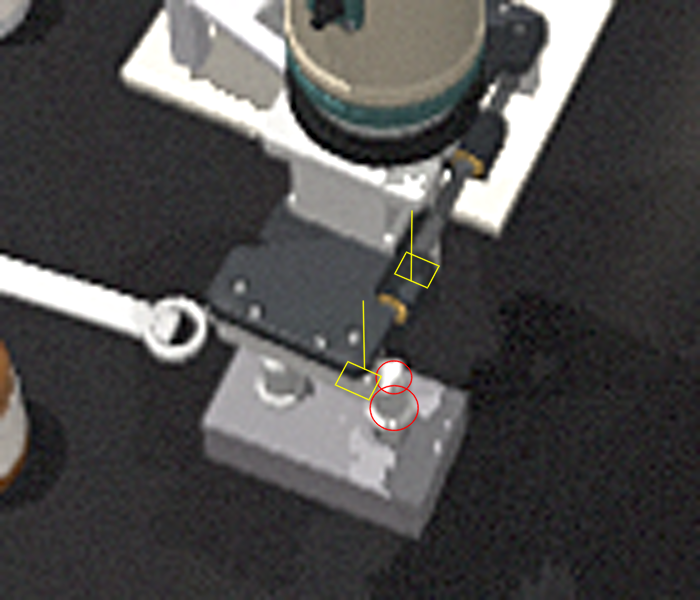

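View pics/t9.png

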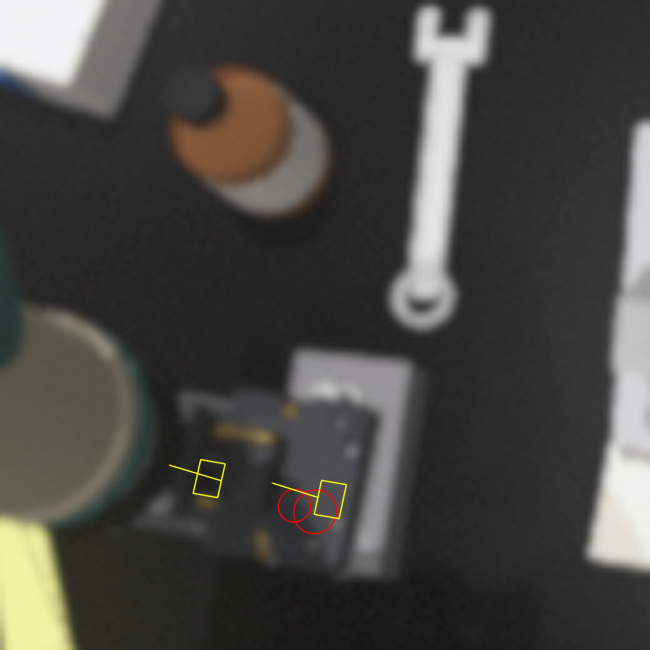

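arm_command:
  moves: [0,0,0.18,0,0,0,0.18,0,0,0,0.18,0]

```text
time_s: 9.45
tool_pos: [474.2, 295.1, 103.5]
eef_rot: [[0.987, -0.16, 0.002], [-0.16, -0.987, 0.001], [0.002, -0.001, -1.0]]
ft_force: [-0.1, -0.0, 0.4]
opening: 0.502
```

arm_command:
  moves: [-0.015,-0.012,0.13,0,-0.015,-0.012,0.26,0,-0.015,-0.012,0.26,0,-0.015,-0.012,0.26,0]

```text
time_s: 9.95
tool_pos: [472.3, 297.5, 64.5]
eef_rot: [[0.987, -0.16, 0.002], [-0.16, -0.987, 0.001], [0.002, -0.001, -1.0]]
ft_force: [-0.1, -0.1, -0.0]
opening: 0.497
```

Run:
```python
from look import *
s=observe(); print(s['tool_pos'],s['opening']*94,s['ft_force'])
c=[(circ(np.array([472.2,297.3,89]),np.eye(3),8),(0,0,255),True)]+tipcurves(s)
overlay('side',(230,290,330,380),7,c,'pics/s10.png')
```

```text
[472.34586709 297.52938483  64.5001264 ] 46.70080516148593 [-0.06388587 -0.12864334 -0.03717173]
```

View pics/s10.png

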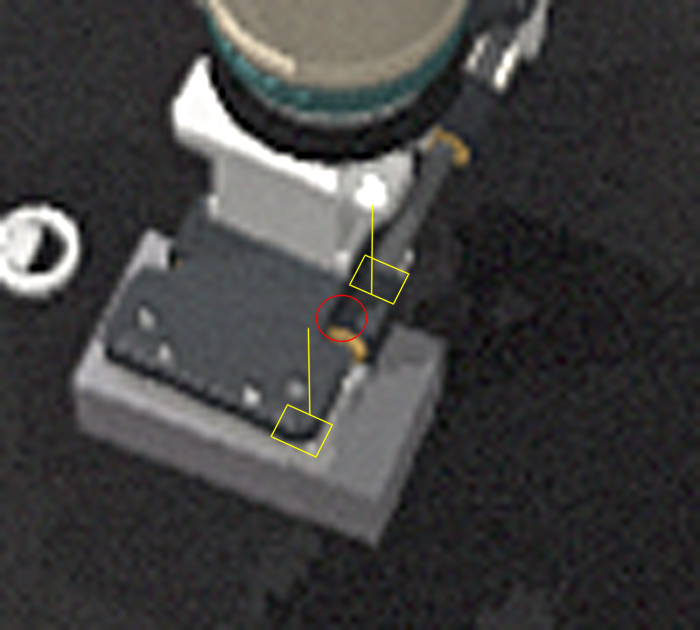

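arm_command:
  moves: [0,0,0,0,0,0,0,0,0,0,0,0,0,0,0,0,0,0,0,0]
  hand: -1
  newtons: 12

```text
time_s: 10.62
tool_pos: [471.5, 297.1, 63.3]
eef_rot: [[0.987, -0.16, 0.0], [-0.16, -0.987, -0.0], [0.0, 0.0, -1.0]]
ft_force: [0.5, 0.5, 0.7]
opening: 0.165
```

arm_command:
  moves: [0,0,-0.05,0,0,0,-0.1,0,0,0,-0.2,0,0,0,-0.3,0,0,0,-0.4,0,0,0,-0.7,0,0,0,-0.9,0,0,0,-0.9,0]

```text
time_s: 11.62
tool_pos: [473.0, 297.9, 201.4]
eef_rot: [[0.987, -0.16, 0.006], [-0.16, -0.987, 0.003], [0.005, -0.004, -1.0]]
ft_force: [-0.2, -0.3, -1.5]
opening: 0.168
```

Run:
```python
from look import *
s=observe(); print(s['tool_pos'],s['opening']*94,s['ft_force'],s['joint_pos'].round(2))
overlay('side',(200,220,340,340),5,tipcurves(s),'pics/s11.png')
overlay('top',(90,140,220,270),5,tipcurves(s),'pics/t11.png')
```

```text
[473.0273516  297.93400005 201.37020377] 15.775902263325799 [-0.18250968 -0.2965512  -1.52008794] [ 0.44  0.25  1.55 -0.    1.33  2.17]
```

View pics/s11.png

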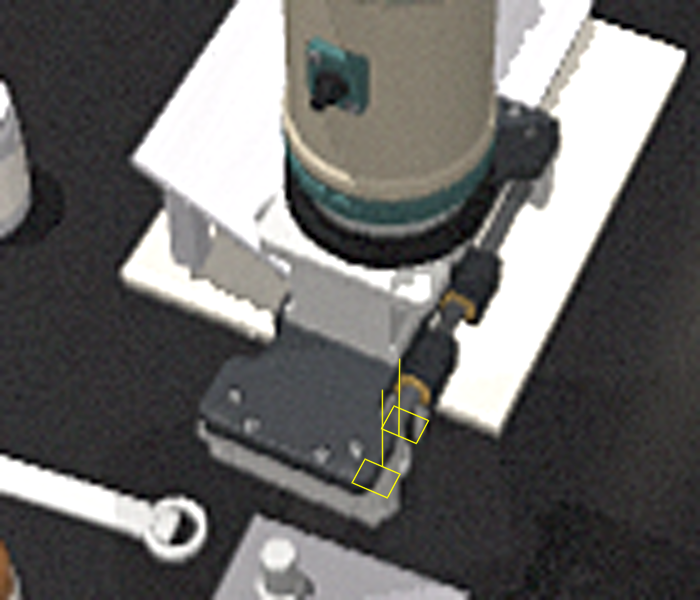

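View pics/t11.png

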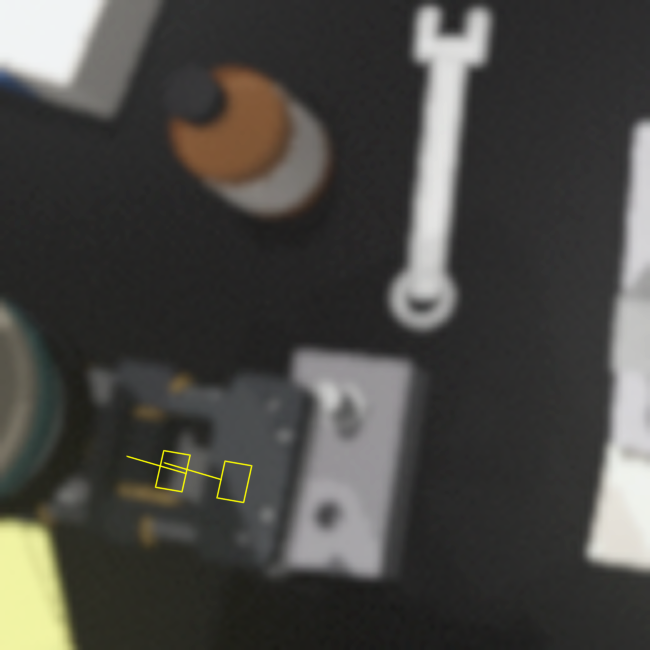

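arm_command:
  moves: [0.1,0.18,-0.1,0,0.25,0.44,-0.13,0,0.4,0.7,-0.13,0,0.4,0.7,-0.13,0]

```text
time_s: 12.22
tool_pos: [513.7, 181.1, 215.7]
eef_rot: [[0.987, -0.164, -0.004], [-0.164, -0.987, -0.002], [-0.003, 0.002, -1.0]]
ft_force: [0.9, -0.3, -0.9]
opening: 0.167
```

arm_command:
  moves: [0.15,0.25,0,0,0.285,0.484,0,0,0.285,0.484,0,0,0.285,0.484,0,0]

```text
time_s: 12.72
tool_pos: [543.4, 106.5, 216.6]
eef_rot: [[0.987, -0.16, -0.003], [-0.16, -0.987, 0.001], [-0.003, -0.001, -1.0]]
ft_force: [-0.9, 0.0, -1.2]
opening: 0.164
```

```bash
cat >> look.py <<'E'
def pincurves(org,u,col=(255,255,0)):
    u=u/np.linalg.norm(u); a=np.cross(u,[0,1,0]);a/=np.linalg.norm(a);b=np.cross(u,a);R=np.c_[a,b,u]
    cs=[(circ(org+u*z,R,r),col,True) for z,r in((-45,3),(-39,6),(0,11),(4,11),(34,8))]
    cs.append((np.array([org-45*u,org+34*u]),col,False)); return cs
E
python3 - <<'E'
from look import *
s=observe(); print(s['tool_pos'],s['opening']*94,s['ft_force'],s['eef_rot'].round(3))
p=[546.1,106.2,131.1,-.16,0]
c=standcurves(p)+tipcurves(s)+pincurves(s['tool_pos']-[0,0,8.3],np.array([0,0,1.]))
overlay('side',(230,180,330,290),6,c,'pics/s12.png')
overlay('top',(180,140,300,260),5.5,c,'pics/t12.png')
print(onz('top',((327+.5)/5-.5+90,(515.5)/5-.5+140),35))
E
```

```text
[543.40747265 106.45831975 216.6492807 ] 15.413118737809404 [-0.9278899   0.02770827 -1.21992571] [[ 0.987 -0.16  -0.003]
 [-0.16  -0.987  0.001]
 [-0.003 -0.001 -1.   ]]
[472.69079373 298.97751509  35.        ]
```

View pics/s12.png

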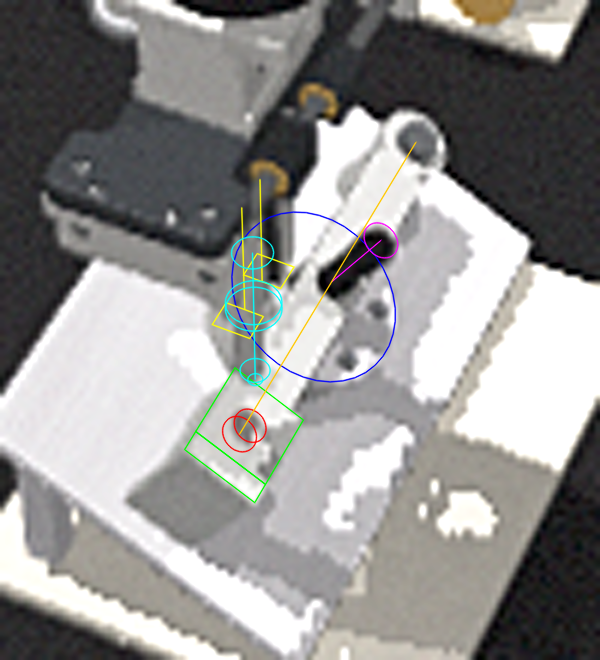

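View pics/t12.png

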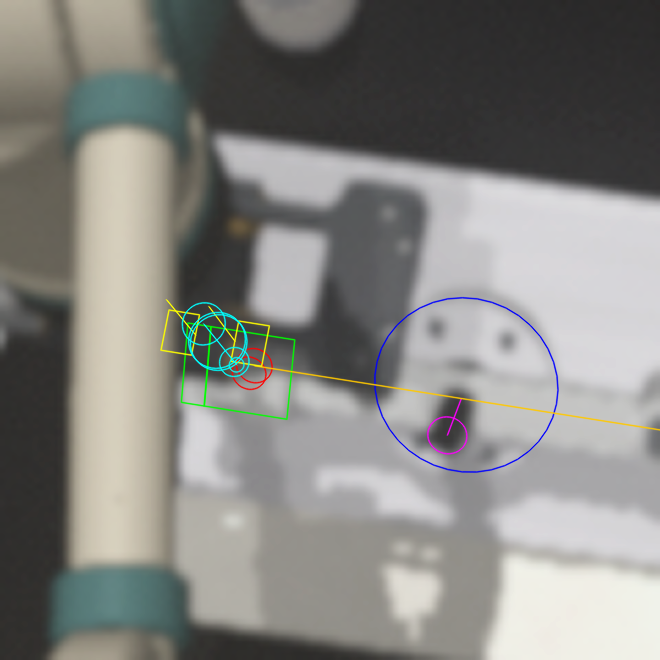

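Run:
```python
from look import *
s=observe(); print(s['tool_pos'])
overlay('side',(245,200,305,265),11,[],'pics/s13.png')
p=[546.1,106.2,131.1,-.16,0]
print(proj('side',np.array([s['tool_pos']-[0,0,53.3],s['tool_pos']-[0,0,8.3],p[:3]])))
```

```text
[543.56830304 106.76650924 217.18835406]
[[271.93973529 242.71050282]
 [271.6855743  230.94507008]
 [271.19646306 250.44928868]]
```

View pics/s13.png

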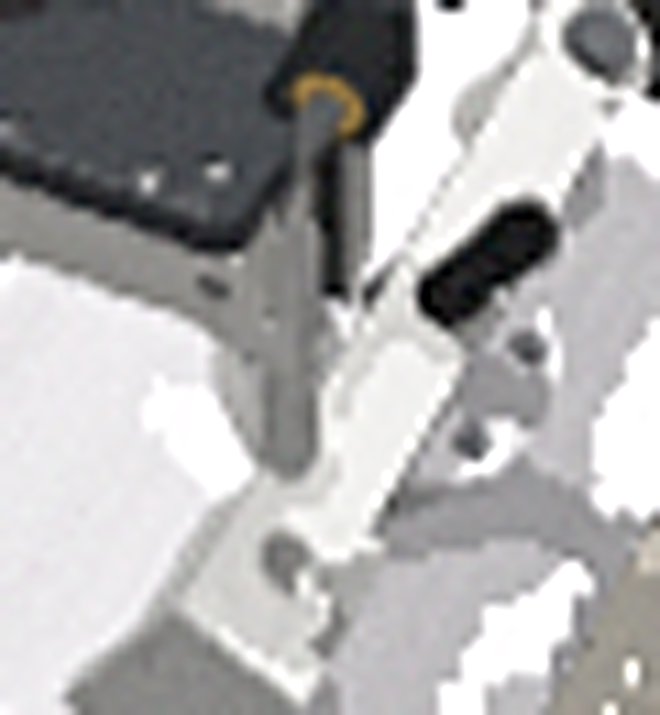

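arm_command:
  moves: [0.016,0,0.08,0,0.016,0,0.16,0,0.016,0,0.18,0,0.016,0,0.2,0,0.016,0,0.21,0,0.016,0,0.22,0,0.016,0,0.23,0,0.016,0,0.23,0]

```text
time_s: 13.88
tool_pos: [546.4, 105.1, 183.2]
eef_rot: [[0.987, -0.16, -0.001], [-0.16, -0.987, 0.0], [-0.001, -0.0, -1.0]]
ft_force: [-0.8, 0.1, 1.1]
opening: 0.167
```

Run:
```python
from look import *
s=observe(); print(s['tool_pos'],s['ft_force'])
overlay('side',(245,200,305,265),11,[],'pics/s14.png')
p=[546.1,106.2,131.1,-.16,0]
print(proj('side',np.array([s['tool_pos']-[0,0,53.3],s['tool_pos']-[0,0,8.3],p[:3]])))
```

```text
[546.35785643 105.09645371 183.2171191 ] [-0.77587601  0.0599848   1.08421197]
[[271.23308593 250.36674888]
 [270.96420687 239.10481321]
 [271.19646306 250.44928868]]
```

View pics/s14.png

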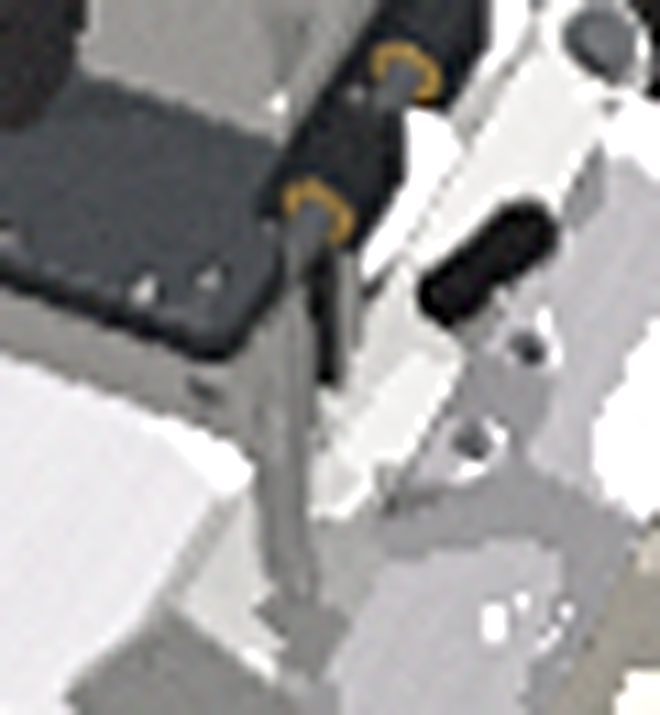

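Run:
```python
from look import *
s=observe(); print(s['tool_pos'],s['ft_force'])
J=[]
for k in range(4): J.append(get_image('side').astype(float))
I=np.mean(J,0); 
a=I[225:265,255:290]; a=np.clip((a-60)*1.5,0,255).astype(np.uint8)
cv2.imwrite('pics/s15.png',cv2.resize(a,None,fx=16,fy=15,interpolation=cv2.INTER_CUBIC))
print(I[238:262,262:282].mean(2).round().astype(int))
b=get_image('top')[180:240,195:270]
cv2.imwrite('pics/t15.png',cv2.resize(b,None,fx=9,fy=9,interpolation=cv2.INTER_CUBIC))
for t in('pin',):
  for n in C: print(n,[(np.round(np.array(d['position'])*[560,420],1).tolist(),round(d['conf'],2)) for d in spot_point(n,t)])
```

```text
[546.39858116 105.10270704 183.22147965] [-1.87785178  0.07140898  1.00948632]
[[141 104 120 128 127 132  92 126 134 111 110 108 156 179 197 221 221 220
  219 219]
 [237 236 137 111 121 133 100 129 142 110 114 150 140 194 197 223 220 219
  219 219]
 [240 243 238 237 170 112 122 131 138 110 112 135 128 203 223 222 221 220
  221 223]
 [237 237 238 243 240 125 108 123 136 114 110 154 189 200 227 221 222 225
  227 229]
 [220 236 236 238 245 245 122 111 121 113 108 172 203 194 203 224 224 162
  166 167]
 [214 218 237 238 245 226 104 110 119 115 108 177 202 193 192 202 227 140
  162 125]
 [214 217 242 230 222 176 112 110 120 117 110 176 200 194 194 224 231 146
  144 115]
 [216 217 203 190 169 187 122 111 118 115 107 173 200 196 224 196 170 158
   84 105]
 [218 204 169 163 176 195 145 110 119 117 113 198 204 223 233 156 150 122
   89 116]
 [219 183 170 159 191 193 150 108 119 118 107 149 137 166 170 147 154 133
  134 144]
 [192 167 156 177 193 190 146 106 118 117 110 139 142 146 148 153 149 136
  141 141]
 [169 162 168 192 189 191 146 111 118 120 113 138 158 151 154 153 153 149
  140 138]
 
[... 379 characters left out ...]
2 114 116 158 157 156 155 166 176
  174 178]
 [201 198 194 192 194 189 130 112 120 119 121 123 130 131 160 159 176 175
  177 178]
 [159 204 195 198 195 193 180 111 113 122 126 126 123 119 132 175 177 175
  178 175]
 [124 159 186 198 196 194 199 183 110 123 124 124 122 122 145 179 175 178
  177 174]
 [121 120 131 186 197 195 195 200 186 120 123 123 123 135 176 175 176 178
  173 174]
 [123 120 112 134 168 233 227 188 135 120 123 122 126 160 180 176 177 177
  175 173]
 [124 123 120 121 127 177 219 228 143 117 120 121 137 179 175 175 179 172
  174 175]
 [123 123 126 123 121 123 138 198 157 149 149 120 155 182 178 179 176 174
  175 176]]
side [([208.0, 321.4], 0.61), ([267.7, 236.9], 0.6)]
top []
```

View pics/s15.png

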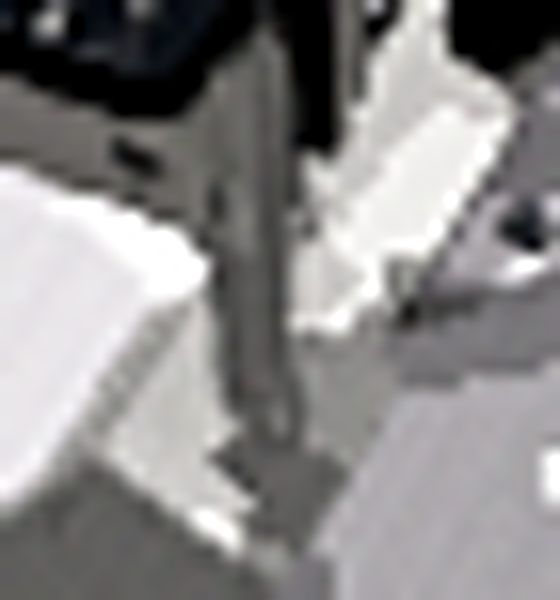

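View pics/t15.png

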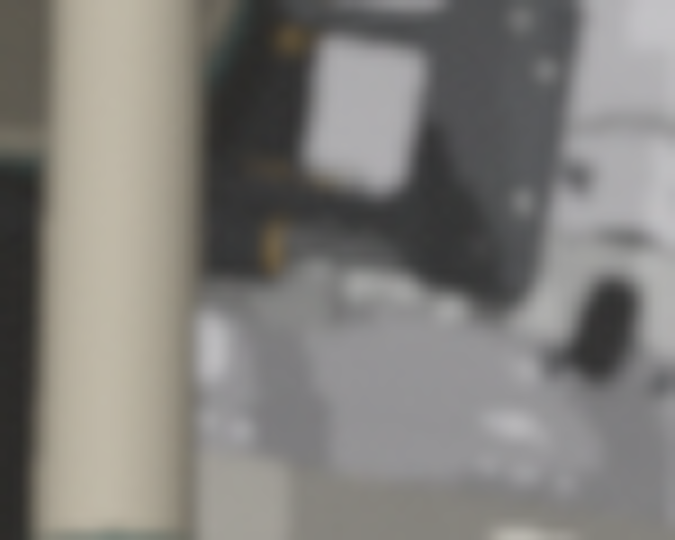

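```bash
cat > path.py <<'E'
import numpy as np
from fit import frame
R=frame(-.16); ex=np.array([np.cos(-.16),np.sin(-.16),0])
def tcp(a,d,x0=0,F=(546.1,106.3,130.6),L=72.3):
    a=np.radians(a); u=-np.sin(a)*ex+np.cos(a)*np.array([0,0,1]); return np.array(F)+R[:,0]*x0+(L-d)*u-[0,0,19]
E
python3 - <<'E'
from path import *
from rig import *
s=observe(); X=s['eef_rot']; P=s['tool_pos']; print(P)
for q in [(0,4,-1),(5,5,-1),(10,5,-1.5),(15,5,-2),(20,6,-2),(25,6,-2),(30,7,-2),(33,8,-1.5),(33,8,-1.5),(31,10,0),(30,14,0)]: print(q,((tcp(*q)-P)@X/150).round(3), tcp(*q).round(1))
E
```

```text
[546.60014251 105.06019372 183.21362022]
(0, 4, -1) [-0.01  -0.008  0.025] [545.2 106.4 179.4]
(5, 5, -1) [-0.049 -0.008  0.034] [539.5 107.4 178.1]
(10, 5, -1.5) [-0.091 -0.008  0.041] [533.3 108.4 177.1]
(15, 5, -2) [-0.132 -0.008  0.051] [527.2 109.4 175.6]
(20, 6, -2) [-0.167 -0.008  0.069] [522.  110.2 172.9]
(25, 6, -2) [-0.203 -0.008  0.084] [516.7 111.  170.7]
(30, 7, -2) [-0.234 -0.008  0.107] [512.2 111.8 167.2]
(33, 8, -1.5) [-0.247 -0.008  0.123] [510.2 112.1 164.8]
(33, 8, -1.5) [-0.247 -0.008  0.123] [510.2 112.1 164.8]
(31, 10, 0) [-0.218 -0.008  0.122] [514.4 111.4 165. ]
(30, 14, 0) [-0.199 -0.008  0.141] [517.3 110.9 162.1]
```

arm_command:
  moves: [-0.01,-0.008,0.02,0,-0.03,-0.008,0.028,0,-0.049,-0.008,0.032,0,-0.07,-0.008,0.036,0,-0.091,-0.008,0.041,0]

```text
time_s: 14.9
tool_pos: [534.7, 108.3, 177.8]
eef_rot: [[0.987, -0.16, 0.003], [-0.16, -0.987, -0.0], [0.003, -0.0, -1.0]]
ft_force: [1.8, 0.0, 2.6]
opening: 0.165
```

Run:
```python
from look import *
s=observe(); print(s['tool_pos'],s['ft_force'],s['moment'])
I=get_image('side'); a=I[215:265,245:295]
cv2.imwrite('pics/s16.png',cv2.resize(a,None,fx=12,fy=12,interpolation=cv2.INTER_CUBIC))
```

```text
[534.70518011 108.26781083 177.8291076 ] [1.81134188 0.0427661  2.63819509] [-0.0138799  -0.388109   -0.00649295]
```

View pics/s16.png

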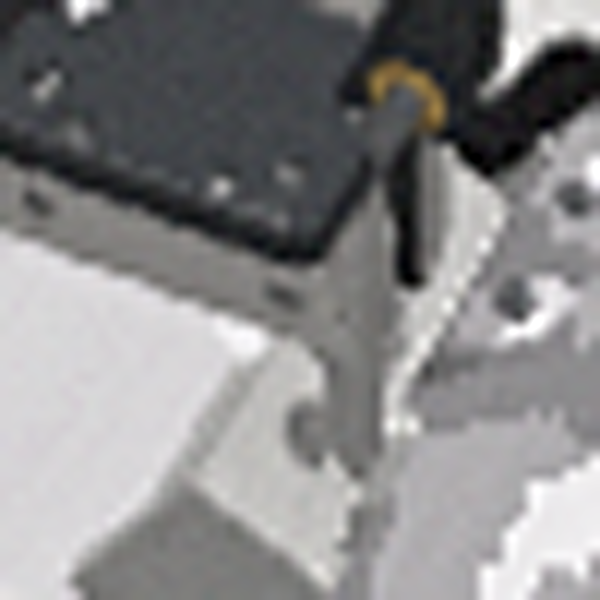

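Run:
```python
from path import *
from rig import *
s=observe(); X=s['eef_rot']; P=s['tool_pos']; print(P)
F=np.array([546.1,106.3,130.6]); zf=R[:,2]
def arc(a,x0,d=38):
    T=F+R[:,0]*x0-d*zf; a=np.radians(a); u=-np.sin(a)*ex+np.cos(a)*np.array([0,0,1]); return T+72.3*u-[0,0,19]
for q in [(0,30),(0,28),(5,28),(10,27),(15,26),(20,25),(25,24),(30,24),(33,23.5)]:
    g=arc(*q); print(q,((g-P)@X/150).round(3),g.round(1))
g0=arc(0,30); print('rel to start')
for q in [(0,28),(5,28),(10,27),(15,26),(20,25),(25,24),(30,24),(33,23.5),(36,23)]: print(q,((arc(*q)-g0)@X/150).round(3))
```

```text
[533.9945039  108.39112855 177.76665729]
(0, 30) [0.382 0.001 0.079] [590.5  99.1 166. ]
(0, 28) [0.37  0.001 0.086] [588.8  99.4 165. ]
(5, 28) [0.328 0.001 0.088] [582.6 100.4 164.7]
(10, 27) [0.281 0.001 0.096] [575.5 101.5 163.4]
(15, 26) [0.234 0.001 0.109] [568.6 102.7 161.5]
(20, 25) [0.188 0.001 0.125] [561.8 103.8 159.1]
(25, 24) [0.143 0.001 0.144] [555.2 104.8 156.2]
(30, 24) [0.106 0.001 0.163] [549.7 105.7 153.3]
(33, 23.5) [0.081 0.001 0.178] [546.1 106.3 151.1]
rel to start
(0, 28) [-0.012  0.     0.007]
(5, 28) [-0.054  0.     0.008]
(10, 27) [-0.101  0.     0.017]
(15, 26) [-0.148  0.     0.029]
(20, 25) [-0.194  0.     0.045]
(25, 24) [-0.238  0.     0.065]
(30, 24) [-0.276  0.     0.084]
(33, 23.5) [-0.3    0.     0.099]
(36, 23) [-0.324  0.     0.115]
```

arm_command:
  moves: [0,0,-0.2,0,0.1,0,-0.2,0,0.382,0,-0.2,0,0.382,0,-0.2,0,0.382,0,-0.1,0,0.382,0,0,0,0.382,0,0.079,0,0.382,0,0.079,0]

```text
time_s: 15.95
tool_pos: [588.7, 99.3, 163.8]
eef_rot: [[0.987, -0.16, -0.003], [-0.16, -0.987, -0.0], [-0.003, 0.001, -1.0]]
ft_force: [0.1, -0.5, -1.1]
opening: 0.167
```

Run:
```python
from look import *
s=observe(); print(s['tool_pos'],s['ft_force'],s['moment'])
overlay('side',(230,190,320,270),7,pincurves(s['tool_pos']-[0,0,8.3],np.array([0,0,1.]))[:2],'pics/s17.png')
```

```text
[588.72710114  99.26565648 163.78672959] [ 0.13951291 -0.45992263 -1.05319345] [ 0.04528167 -0.00136948  0.0489038 ]
```

View pics/s17.png

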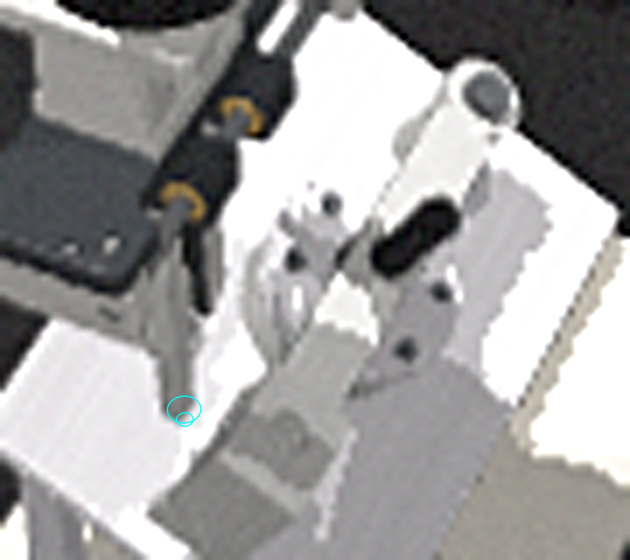

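arm_command:
  moves: [-0.04,0,0,0,-0.09,0,0.008,0,-0.136,0,0.02,0,-0.182,0,0.035,0,-0.226,0,0.055,0,-0.264,0,0.074,0,-0.275,0,0.08,0,-0.275,0,0.08,0]

```text
time_s: 17.0
tool_pos: [548.8, 105.8, 152.8]
eef_rot: [[0.987, -0.16, -0.001], [-0.16, -0.987, -0.0], [-0.001, 0.0, -1.0]]
ft_force: [0.1, -0.1, -0.9]
opening: 0.167
```

Run:
```python
from look import *
s=observe(); print(s['tool_pos'],s['ft_force'],s['moment'])
overlay('side',(230,190,320,270),7,[],'pics/s18.png')
```

```text
[548.80391167 105.78966513 152.79928151] [ 0.14596865 -0.14546052 -0.87608886] [ 0.03413753 -0.11269509  0.03365304]
```

View pics/s18.png

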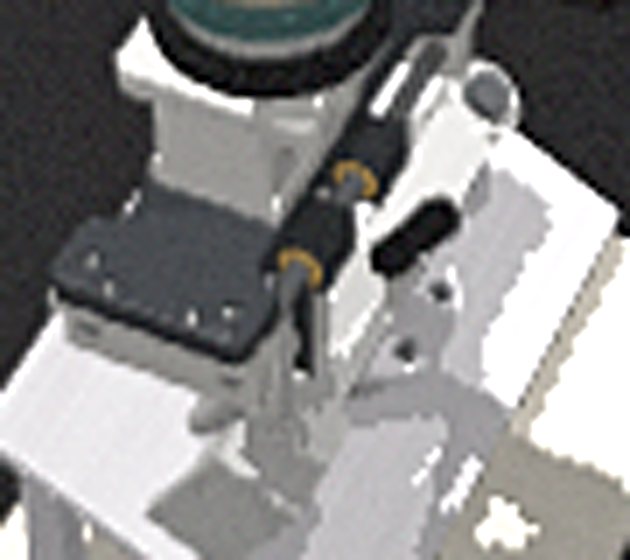

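arm_command:
  moves: [0,0,-0.15,0,0,0,-0.3,0,0,0,-0.3,0,0,0,-0.3,0]

```text
time_s: 17.55
tool_pos: [548.5, 105.7, 197.1]
eef_rot: [[0.987, -0.16, -0.002], [-0.16, -0.987, -0.0], [-0.002, 0.001, -1.0]]
ft_force: [-0.4, 0.0, -1.1]
opening: 0.163
```

Run:
```python
from look import *
from path import *
s=observe(); P=s['tool_pos'];X=s['eef_rot']; print(P,s['ft_force'],s['moment'])
u=-.5*ex+.866*np.array([0,0,1]); G=P+[0,0,19]
I=np.mean([get_image('side').astype(float) for _ in range(3)],0).astype(np.uint8)
overlay('side',(240,190,310,260),9,[],'pics/s19.png',I)
overlay('side',(240,190,310,260),9,pincurves(G-27.3*u,u),'pics/s19b.png',I)
for q in [(30,-12,0),(30,-6,0),(30,0,0),(30,8,0)]: print(q,((tcp(*q)-P)@X/150).round(3),tcp(*q).round(1))
```

```text
[548.49942053 105.73065168 197.09576845] [-0.41205168  0.01543818 -1.06211311] [ 0.04363136  0.05355402 -0.06891613]
(30, -12, 0) [-0.297 -0.001  0.084] [504.5 113.  184.6]
(30, -6, 0) [-0.277 -0.001  0.119] [507.5 112.5 179.4]
(30, 0, 0) [-0.257 -0.001  0.153] [510.4 112.1 174.2]
(30, 8, 0) [-0.23  -0.001  0.199] [514.4 111.4 167.3]
```

View pics/s19.png

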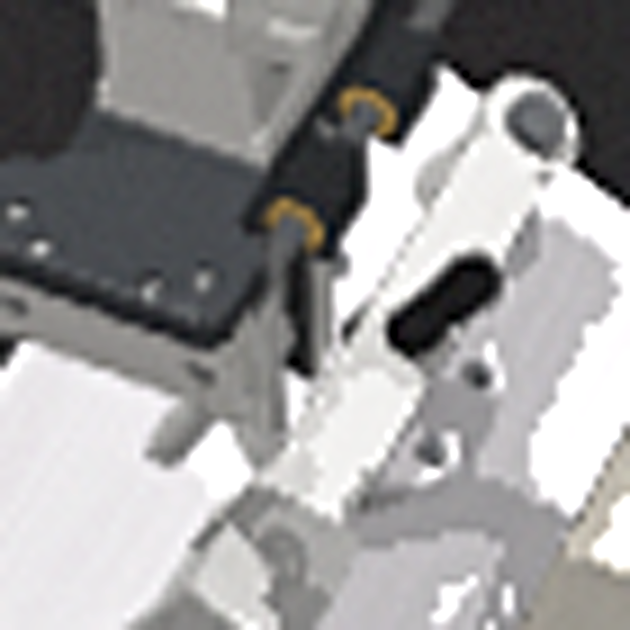

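View pics/s19b.png

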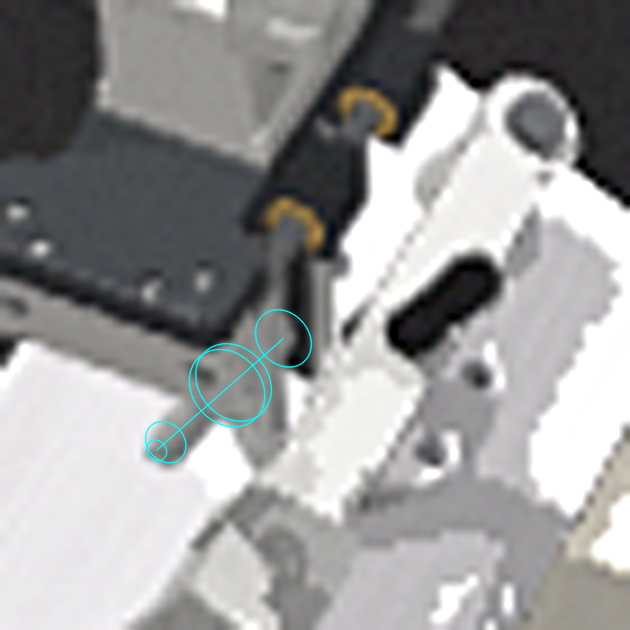

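Run:
```python
from path import *
from rig import *
s=observe(); X=s['eef_rot']; P=s['tool_pos']
for q in [(27,-10,0),(27,-6,0),(27,0,0),(28,8,0)]: print(q,((tcp(*q)-P)@X/150).round(3),tcp(*q).round(1))
```

```text
(27, -10, 0) [-0.266 -0.001  0.081] [509.2 112.3 184.9]
(27, -6, 0) [-0.253 -0.001  0.105] [511.  112.  181.4]
(27, 0, 0) [-0.235 -0.001  0.14 ] [513.7 111.5 176. ]
(28, 8, 0) [-0.217 -0.001  0.191] [516.3 111.1 168.4]
```

arm_command:
  moves: [-0.13,0,0,0,-0.253,0,0.02,0,-0.253,0,0.06,0,-0.253,0,0.09,0,-0.253,0,0.1,0,-0.253,0,0.1,0]

```text
time_s: 18.45
tool_pos: [512.3, 111.7, 182.9]
eef_rot: [[0.987, -0.16, -0.0], [-0.16, -0.987, -0.0], [-0.0, 0.0, -1.0]]
ft_force: [0.5, 0.0, -1.1]
opening: 0.166
```

Run:
```python
from look import *
from path import *
s=observe(); P=s['tool_pos'];X=s['eef_rot']; print(P,s['ft_force'],s['moment'])
I=np.mean([get_image('side').astype(float) for _ in range(3)],0).astype(np.uint8)
a=np.radians(27);u=-np.sin(a)*ex+np.cos(a)*np.array([0,0,1]); G=P+[0,0,19]
overlay('side',(245,210,305,265),11,[],'pics/s20.png',I)
overlay('side',(245,210,305,265),11,pincurves(G-27.3*u,u)+standcurves([546.1,106.3,130.6,-.16,0])[:2],'pics/s20b.png',I)
```

```text
[512.3378941  111.72881013 182.93156174] [ 0.45365439  0.03437827 -1.05651871] [ 0.08685495  0.01487043 -0.01443722]
```

View pics/s20.png

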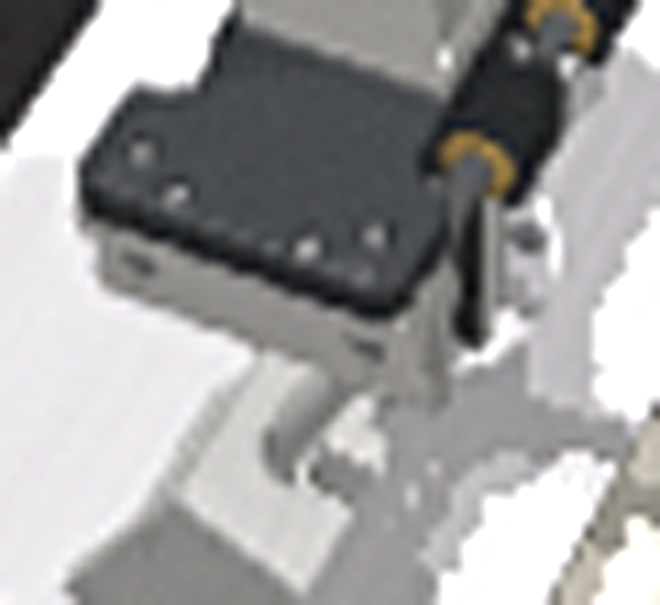

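View pics/s20b.png

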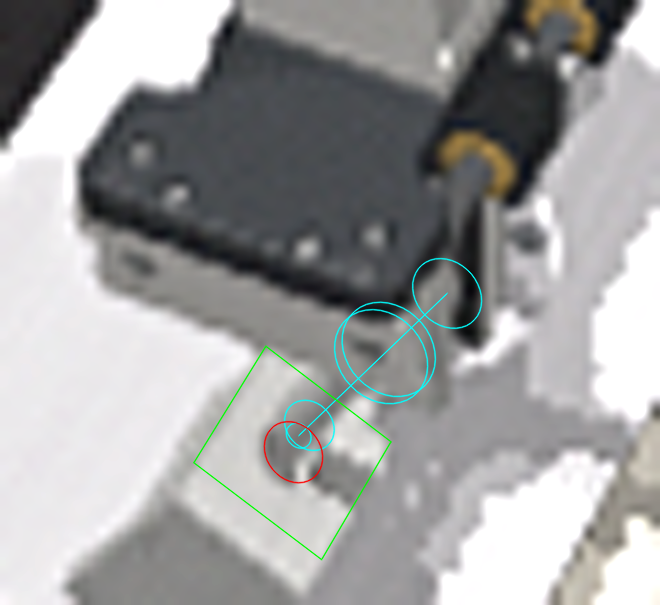

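Run:
```python
from path import *
from rig import *
s=observe(); X=s['eef_rot']; P=s['tool_pos']; print(P)
for q in [(27,-6,0),(27,0,0),(28,4,0),(28.5,8,0),(29,12,0)]: print(q,((tcp(*q)-P)@X/150).round(3),tcp(*q).round(1))
```

```text
[512.25814933 111.82261344 183.31411159]
(27, -6, 0) [-0.008  0.     0.013] [511.  112.  181.4]
(27, 0, 0) [0.01  0.    0.049] [513.7 111.5 176. ]
(28, 4, 0) [0.015 0.    0.076] [514.4 111.4 171.9]
(28.5, 8, 0) [0.024 0.    0.101] [515.8 111.2 168.1]
(29, 12, 0) [0.034 0.    0.127] [517.2 111.  164.3]
```

arm_command:
  moves: [-0.002,0,0.02,0,0.01,0,0.045,0,0.012,0,0.06,0,0.015,0,0.075,0,0.024,0,0.1,0,0.034,0,0.125,0,0.034,0,0.125,0]

```text
time_s: 19.48
tool_pos: [516.9, 111.0, 164.1]
eef_rot: [[0.987, -0.16, -0.001], [-0.16, -0.987, -0.0], [-0.001, 0.0, -1.0]]
ft_force: [-0.5, 0.1, -0.7]
opening: 0.166
```

Run:
```python
from look import *
from path import *
s=observe(); P=s['tool_pos'];X=s['eef_rot']; print(P,s['ft_force'],s['moment'])
I=np.mean([get_image('side').astype(float) for _ in range(3)],0).astype(np.uint8)
overlay('side',(245,210,305,265),11,[],'pics/s21.png',I)
for q in [(29,8,0),(29,12,0),(30,16,0),(30,20,0),(30,25,0),(30,30,0),(30,35,0),(30,40,0),(30,45,0),(30,48,0)]: print(q,((tcp(*q)-P)@X/150).round(3),tcp(*q).round(1))
```

```text
[516.86132168 111.00691114 164.08976168] [-0.46717019  0.09387215 -0.74342143] [0.00997456 0.06241283 0.04011   ]
(29, 8, 0) [-0.01  -0.    -0.025] [515.3 111.3 167.8]
(29, 12, 0) [ 0.003 -0.    -0.002] [517.2 111.  164.3]
(30, 16, 0) [ 0.01  -0.     0.025] [518.3 110.8 160.4]
(30, 20, 0) [ 0.023 -0.     0.048] [520.3 110.5 156.9]
(30, 25, 0) [ 0.04  -0.     0.077] [522.8 110.1 152.6]
(30, 30, 0) [ 0.056 -0.     0.106] [525.2 109.7 148.2]
(30, 35, 0) [ 0.073 -0.     0.135] [527.7 109.3 143.9]
(30, 40, 0) [ 0.09  -0.     0.163] [530.2 108.9 139.6]
(30, 45, 0) [ 0.107 -0.     0.192] [532.6 108.5 135.2]
(30, 48, 0) [ 0.117 -0.     0.21 ] [534.1 108.2 132.6]
```

View pics/s21.png

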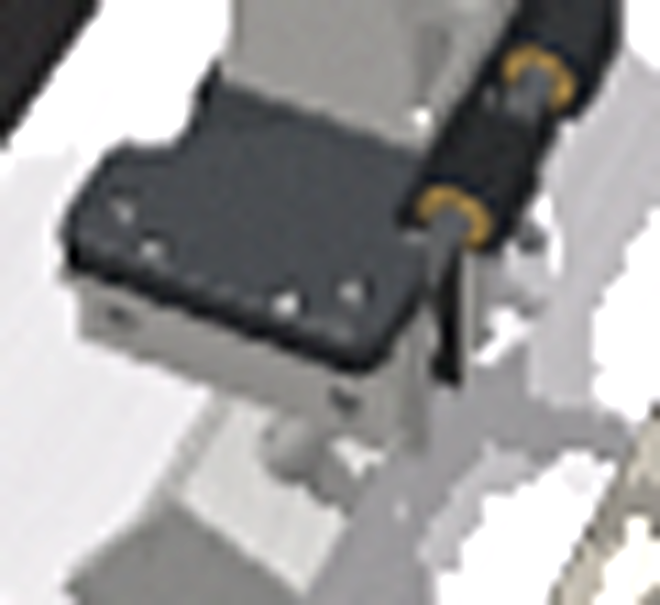

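arm_command:
  moves: [0.005,0,0.013,0,0.011,0,0.026,0,0.017,0,0.037,0,0.024,0,0.048,0,0.032,0,0.063,0,0.04,0,0.077,0,0.048,0,0.092,0,0.056,0,0.106,0,0.056,0,0.106,0]

```text
time_s: 20.75
tool_pos: [525.1, 109.6, 148.3]
eef_rot: [[0.987, -0.16, -0.001], [-0.16, -0.987, -0.0], [-0.001, 0.0, -1.0]]
ft_force: [-0.4, 0.3, -1.7]
opening: 0.164
```

arm_command:
  moves: [0.008,0,0.014,0,0.017,0,0.029,0,0.025,0,0.043,0,0.034,0,0.058,0,0.042,0,0.072,0,0.051,0,0.086,0,0.056,0,0.095,0,0.06,0,0.104,0,0.06,0,0.104,0]

```text
time_s: 21.88
tool_pos: [532.2, 108.5, 134.4]
eef_rot: [[0.987, -0.16, -0.003], [-0.16, -0.987, 0.0], [-0.003, 0.0, -1.0]]
ft_force: [-9.9, -0.9, 9.8]
opening: 0.164
```

Run:
```python
from look import *
from path import *
s=observe(); P=s['tool_pos'];X=s['eef_rot']; print(P,s['ft_force'],s['moment'],s['opening']*94)
I=np.mean([get_image('side').astype(float) for _ in range(3)],0).astype(np.uint8)
overlay('side',(245,210,305,265),11,[],'pics/s22.png',I)
```

```text
[532.17010648 108.47632558 134.39705287] [-9.88516526 -0.92045996  9.81694302] [0.01994323 1.5495854  0.0164601 ] 15.45664030810084
```

View pics/s22.png

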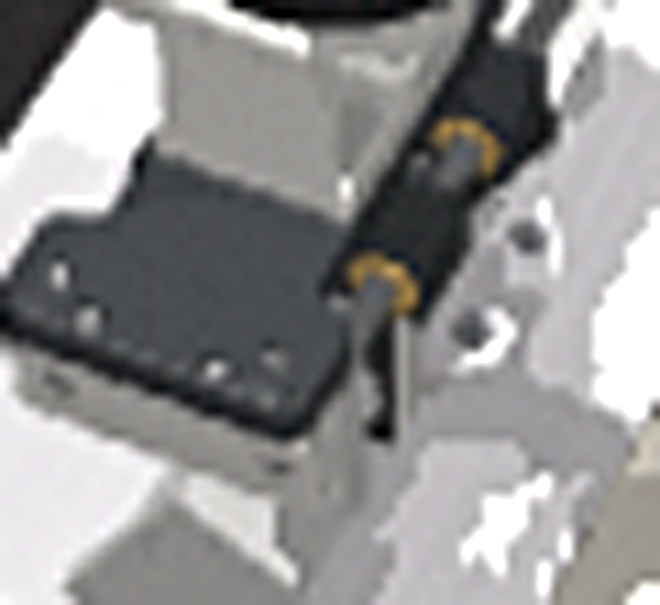

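arm_command:
  moves: [-0.008,0,-0.013,0,-0.008,0,-0.013,0,-0.008,0,-0.013,0,-0.008,0,-0.013,0,-0.008,0,-0.013,0]
  hand: 0

```text
time_s: 22.65
tool_pos: [533.1, 108.4, 134.8]
eef_rot: [[0.987, -0.16, 0.0], [-0.16, -0.987, -0.0], [0.0, 0.0, -1.0]]
ft_force: [0.7, -0.5, -1.0]
opening: 0.502
```

arm_command:
  moves: [-0.05,0,-0.1,0,-0.15,0,-0.3,0,-0.2,0.1,-0.6,0,-0.3,0.5,-0.9,0,-0.3,0.9,-0.9,0,-0.3,0.9,-0.9,0]

```text
time_s: 23.4
tool_pos: [466.3, -20.3, 272.1]
eef_rot: [[0.986, -0.164, 0.003], [-0.164, -0.986, -0.002], [0.003, 0.001, -1.0]]
ft_force: [0.3, 0.6, -0.6]
opening: 0.498
```

Run:
```python
from look import *
from path import *
s=observe(); P=s['tool_pos']; print(P,s['ft_force'],s['opening']*94,s['time_s'])
c=standcurves([546.1,106.3,130.6,-.16,0])[:3]+pincurves(np.array([546.1,106.3,130.6]),R[:,2])
for n,b,k in(('side',(245,205,305,265),9),('top',(190,150,270,240),7)):
    I=np.mean([get_image(n).astype(float) for _ in range(3)],0).astype(np.uint8)
    overlay(n,b,k,[],f'pics/{n}23.png',I); overlay(n,b,k,c,f'pics/{n}23b.png',I)
A=[cv2.imread(f'pics/side23{x}.png') for x in('','b')]; cv2.imwrite('pics/side23c.png',cv2.resize(np.hstack(A),None,fx=.74,fy=.74))
A=[cv2.imread(f'pics/top23{x}.png') for x in('','b')]; cv2.imwrite('pics/top23c.png',cv2.resize(np.hstack(A),None,fx=.7,fy=.7))
```

```text
[466.33924777 -20.34702245 272.08726319] [ 0.30033083  0.647012   -0.58774649] 46.82072864196534 23.4
```

View pics/side23c.png

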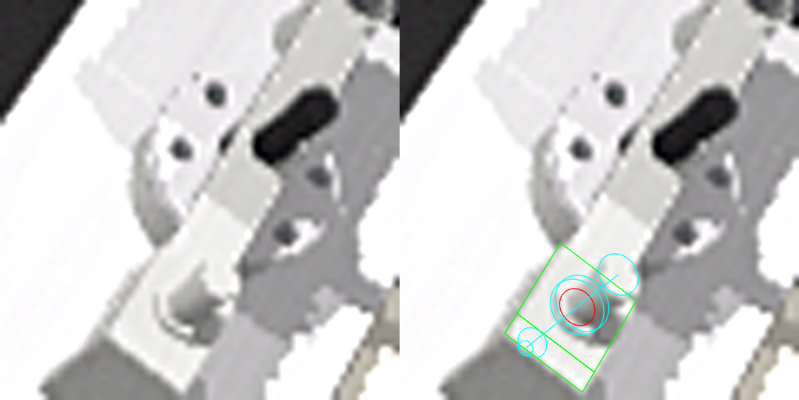

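View pics/top23c.png

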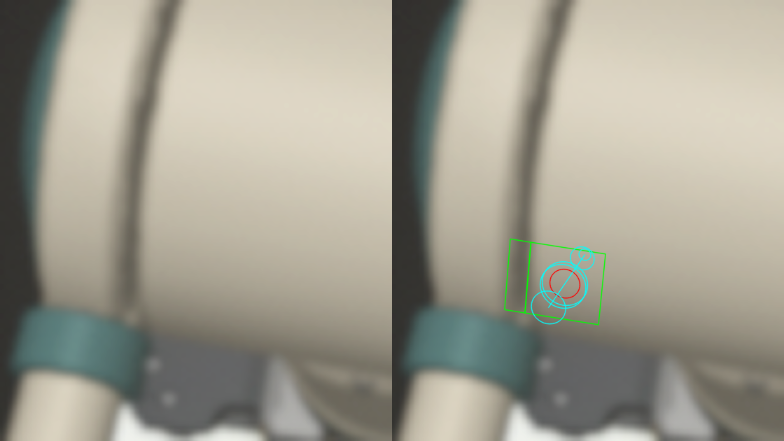

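arm_command:
  moves: [-0.1,0.9,0,0,-0.2,1,-0.3,0,-0.2,1,-0.3,0,-0.2,1,-0.3,0]

```text
time_s: 24.2
tool_pos: [413.9, -161.9, 315.8]
eef_rot: [[0.987, -0.162, 0.002], [-0.162, -0.987, -0.001], [0.002, 0.001, -1.0]]
ft_force: [1.3, 0.8, 0.0]
opening: 0.498
```

Run:
```python
from look import *
from path import *
s=observe(); P=s['tool_pos']; print(P,s['ft_force'],s['opening']*94,s['time_s'])
for n,u in(('side',(319.8,154)),('top',(394.3,221))): print('hub',n,onz(n,u,85).round(1))
for n,u in(('side',(340.7,165.4)),('top',(395.4,255.9))): print('grip',n,onz(n,u,85).round(1))
F=np.array([546.1,106.3,130.6])
for n,b,k in(('side',(250,225,300,270),13),('top',(200,180,260,240),11)):
    I=np.mean([get_image(n).astype(float) for _ in range(4)],0).astype(np.uint8)
    overlay(n,b,k,[],f'pics/{n}24.png',I)
    print(n,(proj(n,np.array([F,F+4*R[:,2],F+34*R[:,2]]))-b[:2]+.5)*k)
```

```text
[ 413.92765346 -161.86447228  315.76550833] [1.27883396 0.84573323 0.02951743] 46.85549536910199 24.2
hub side [ 519.8 -321.8   85. ]
hub top [ 520.5 -302.6   85. ]
grip side [ 447.8 -289.5   85. ]
grip top [ 435.2 -301.    85. ]
side [[281.93867085 339.33114222]
 [291.19953363 331.99589836]
 [362.27717828 275.69907647]]
top [[278.12225299 306.87184962]
 [273.93097376 312.96829518]
 [241.33881209 360.39441521]]
```

View pics/side24.png

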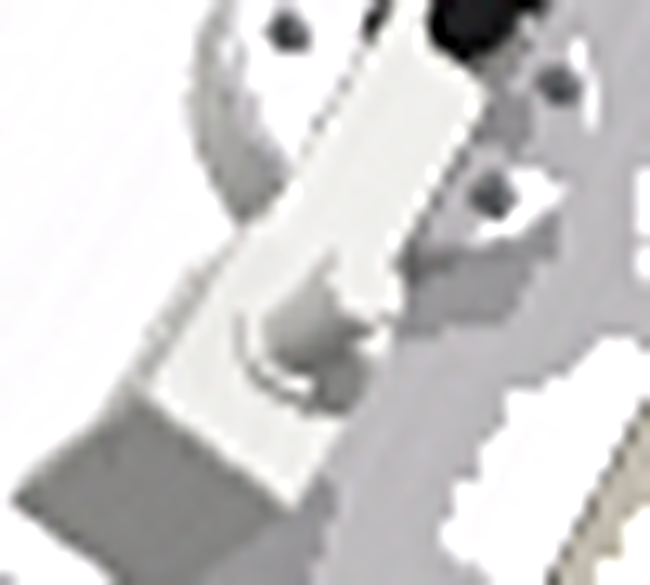

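View pics/top24.png

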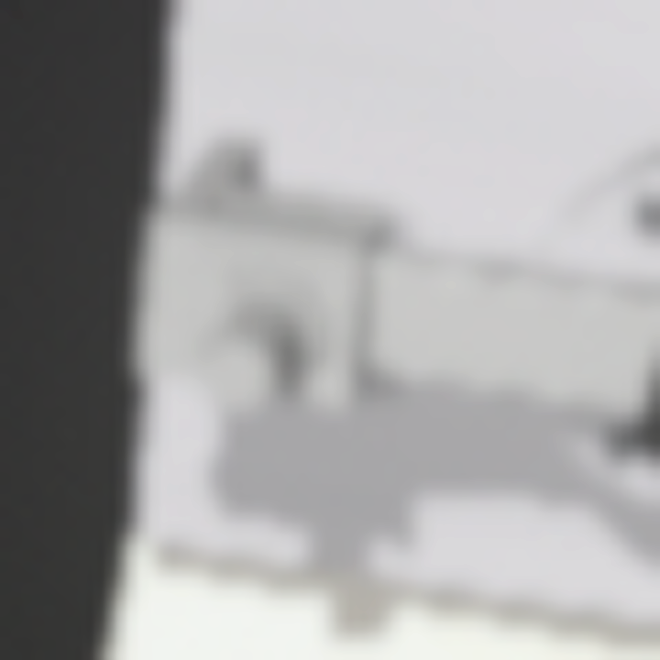

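Run:
```python
from look import *
for n,b,k in(('side',(285,135,365,200),8),('top',(350,190,430,275),7)):
    I=np.mean([get_image(n).astype(float) for _ in range(3)],0).astype(np.uint8)
    overlay(n,b,k,[],f'pics/{n}25.png',I)
print(observe()['time_s'])
```

```text
24.9
```

View pics/side25.png

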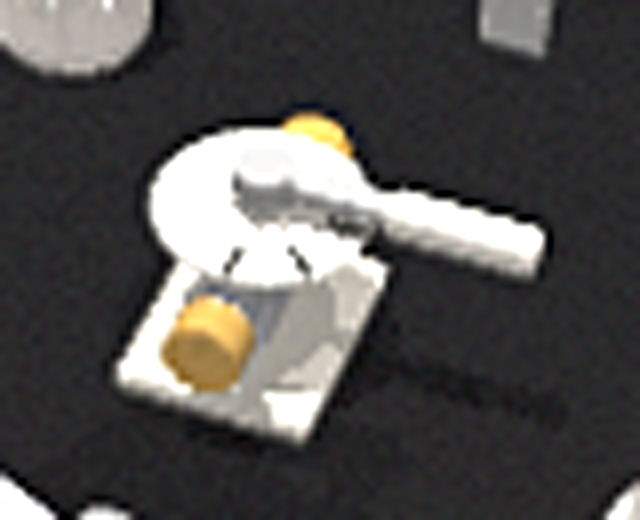

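View pics/top25.png

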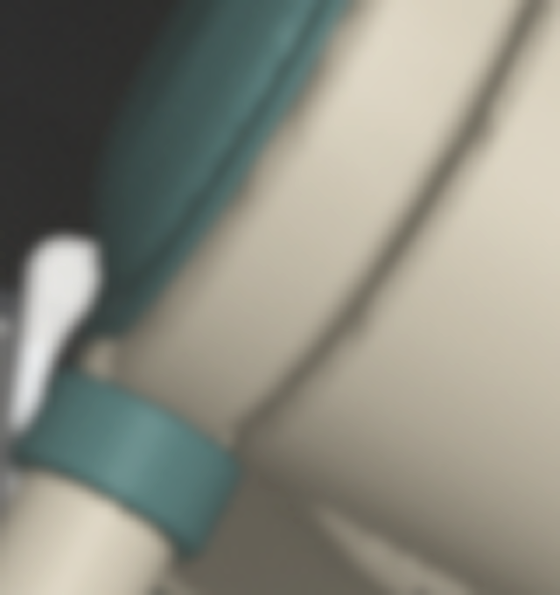

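Run:
```python
from look import *
for n,u in(('side',(317.06,160.4)),('top',(393.7,221.3))): print('dial',n,onz(n,u,70).round(1))
for n,u,z in(('side',(352.1,165.8),85),('top',(392.9,266.1),88)): print('end',n,onz(n,u,z).round(1))
def model(q):
    x,y,a=q; d=np.array([np.cos(a),np.sin(a),0]); H=np.array([x,y,0.])
    return H+[0,0,70],H+110*d+[0,0,85]
def res(q):
    c,e=model(q); return np.r_[proj('side',c)[0]-(317.06,160.4),proj('top',c)[0]-(393.7,221.3),proj('side',e)[0]-(352.1,165.8),proj('top',e)[0]-(392.9,266.1)]
r=least_squares(res,[515,-300,3.2]); print(r.x,np.degrees(r.x[2]),r.fun.round(1))
c,e=model(r.x); print(c,e)
x,y,a=r.x
I=cv2.imread('pics/top0.png'); J=cv2.imread('pics/side0.png')
def cur(a): 
    d=np.array([np.cos(a),np.sin(a),0]);p=np.array([-d[1],d[0],0]);H=np.array([x,y,0.])
    Q=lambda z:np.array([H+50*d+8*p,H+110*d+8*p,H+110*d-8*p,H+50*d-8*p])+[0,0,z]
    cs=[(circ(H+[0,0,70],np.eye(3),43),(0,0,255),True),(Q(92),(0,255,0),True),(Q(78),(255,0,0),True)]
    for g in (0,45,90):
        t=a-np.radians(g); v=np.array([np.cos(t),np.sin(t),0]); cs.append((np.array([H+30*v,H+43*v])+[0,0,70],(255,0,255),False))
    return cs
overlay('top',(350,190,430,280),6,cur(a),'pics/t26.png',I)
overlay('side',(285,135,365,200),8,cur(a),'pics/s26.png',J)
```

```text
dial side [ 524.2 -307.4   70. ]
dial top [ 522.1 -305.5   70. ]
end side [ 414.4 -297.3   85. ]
end top [ 410.7 -292.8   88. ]
[ 522.20891099 -305.80699396    3.03987575] 174.17205087979622 [ 0.5  0.5  0.1 -0.   0.4  0.7  0.3 -0.8]
[ 522.20891099 -305.80699396   70.        ] [ 412.77746856 -294.63741883   85.        ]
```

View pics/t26.png

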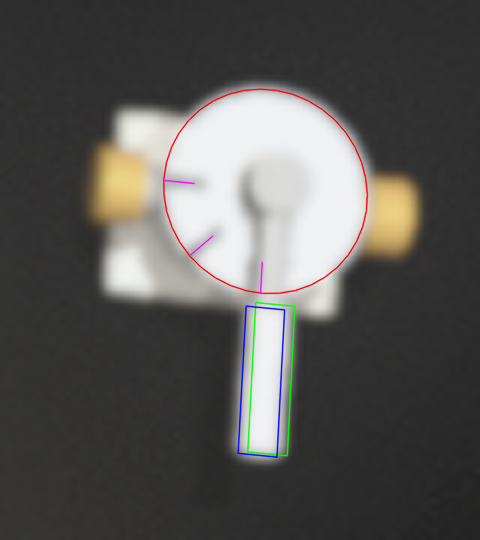

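View pics/s26.png

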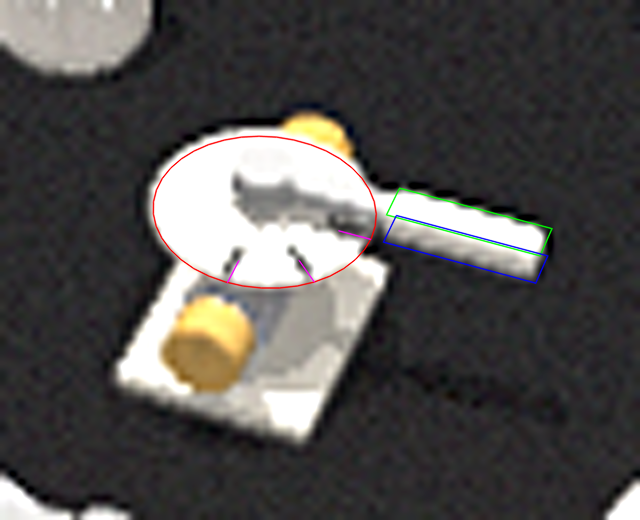

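arm_command:
  moves: [0.15,0.43,0.1,-0.038,0.302,0.865,0.3,-0.038,0.302,0.865,0.6,-0.038,0.302,0.865,0.9,-0.038,0.302,0.865,0.9,-0.038,0.302,0.865,0.9,-0.038]

```text
time_s: 25.65
tool_pos: [438.3, -296.9, 181.7]
eef_rot: [[0.995, -0.1, 0.002], [-0.1, -0.995, -0.002], [0.002, 0.002, -1.0]]
ft_force: [1.0, -0.4, 0.6]
opening: 0.5
```

Run:
```python
from look import *
s=observe(); print(s['tool_pos'],s['eef_rot'][:2,:2].round(3),s['ft_force'])
overlay('side',(285,110,375,200),7,tipcurves(s),'pics/s27.png')
```

```text
[ 438.3418502  -296.92820491  181.70186471] [[ 0.995 -0.1  ]
 [-0.1   -0.995]] [ 0.96331503 -0.39655206  0.61990346]
```

View pics/s27.png

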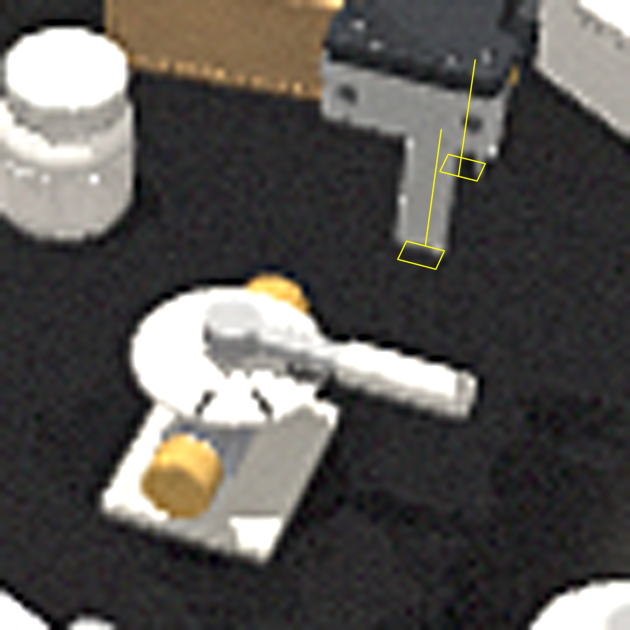

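Above the grip, on the valve farthest right. Descend and grip.

arm_command:
  moves: [0,0,0.35,0,0,0,0.6,0,0,0,0.73,0,0,0,0.73,0,0,0,0.73,0]

```text
time_s: 26.32
tool_pos: [438.9, -297.3, 72.6]
eef_rot: [[0.995, -0.1, 0.003], [-0.1, -0.995, -0.003], [0.003, 0.003, -1.0]]
ft_force: [0.7, -0.8, -0.2]
opening: 0.5
```

arm_command:
  moves: [0,0,0,0,0,0,0,0,0,0,0,0,0,0,0,0,0,0,0,0]
  hand: -1
  newtons: 20

```text
time_s: 26.95
tool_pos: [437.4, -296.7, 70.7]
eef_rot: [[0.995, -0.101, 0.0], [-0.101, -0.995, -0.001], [0.0, 0.001, -1.0]]
ft_force: [-1.0, -0.4, 3.0]
opening: 0.171
```

Run:
```python
from look import *
s=observe(); P=s['tool_pos'];X=s['eef_rot']; print(P,X[:2,:2].round(4),s['ft_force'],s['opening']*94)
H=np.array([522.2,-305.8]); v=P[:2]-H; print(np.linalg.norm(v),np.degrees(np.arctan2(v[1],v[0])),np.degrees(np.arctan2(X[1,0],X[0,0])))
for g in [5,10,15,20,25,30,35,40,45]:
    t=-np.radians(g); w=np.array([[np.cos(t),-np.sin(t)],[np.sin(t),np.cos(t)]])@v
    d=np.r_[H+w-P[:2],0]@X/150; print(g,d.round(3),round(g/90,3))
overlay('side',(285,110,375,200),7,tipcurves(s),'pics/s28.png')
```

```text
[ 437.42173766 -296.65698986   70.73955463] [[ 0.9949 -0.1008]
 [-0.1008 -0.9949]] [-1.01414902 -0.39783033  2.96369627] 16.068867588860876
85.26985633954634 173.84466039720195 -5.787434558759493
5 [ 0.002 -0.05  -0.   ] 0.056
10 [ 0.009 -0.099 -0.   ] 0.111
15 [ 0.02  -0.147 -0.   ] 0.167
20 [ 0.036 -0.194 -0.   ] 0.222
25 [ 0.055 -0.24  -0.   ] 0.278
30 [ 0.078 -0.284 -0.   ] 0.333
35 [ 0.105 -0.325 -0.   ] 0.389
40 [ 0.135 -0.365 -0.   ] 0.444
45 [ 0.169 -0.401 -0.   ] 0.5
```

View pics/s28.png

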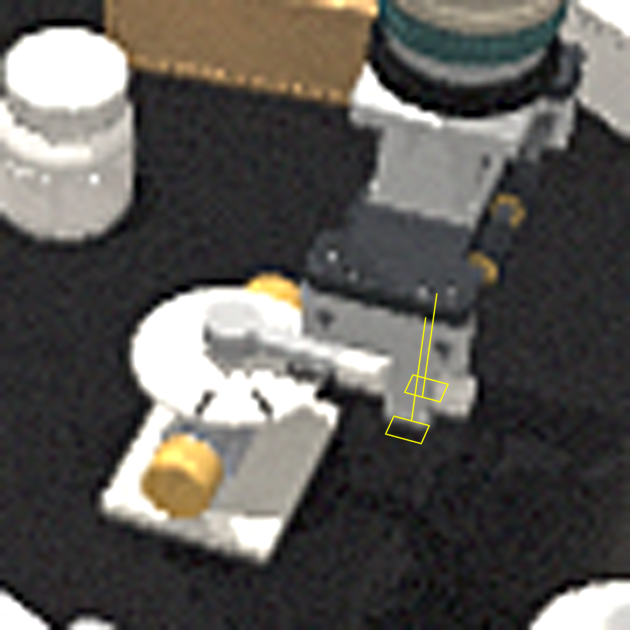

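Run:
```python
from look import *
from path import *
F=np.array([546.0,106.2,130.2])
for n,b,k in(('side',(255,230,295,265),18),('top',(200,185,250,235),12)):
    I=np.mean([get_image(n).astype(float) for _ in range(4)],0).astype(np.uint8)
    c=[]
    a=R
    for z,r,col in((0,11,(0,0,255)),(4,11,(0,160,255)),(34,8,(255,0,0))): c.append((circ(F+R[:,2]*z,R,r),col,True))
    T=lambda q:F+np.array(q,float)@R.T
    c.append((T([[-18,-18,0],[18,-18,0],[18,28,0],[-18,28,0]]),(0,255,0),True))
    overlay(n,b,k,c,f'pics/{n}29.png',I)
```

```text
(no output)
```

View pics/side29.png

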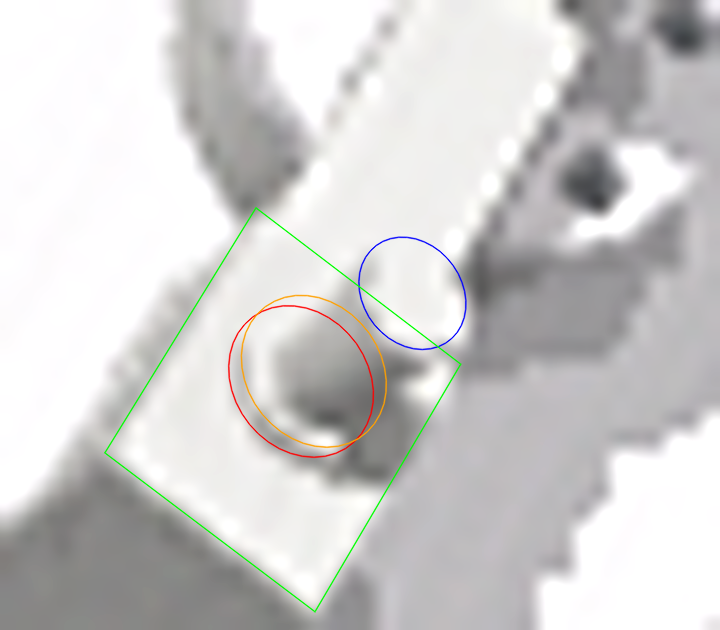

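View pics/top29.png

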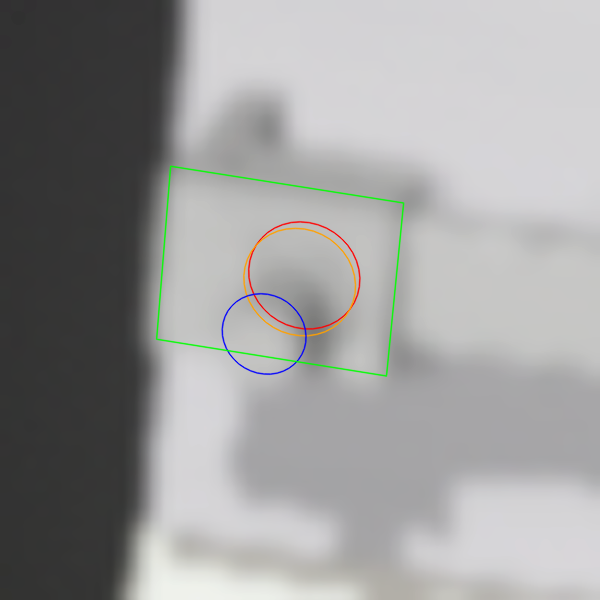

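arm_command:
  moves: [0.002,-0.05,0,0.056,0.009,-0.099,0,0.111,0.02,-0.147,0,0.167,0.036,-0.194,0,0.222,0.055,-0.24,0,0.278,0.078,-0.284,0,0.333,0.105,-0.325,0,0.389,0.135,-0.365,0,0.444,0.169,-0.401,0,0.5,0.169,-0.401,0,0.5,0.169,-0.401,0,0.5,0.169,-0.401,0,0.5]

```text
time_s: 28.9
tool_pos: [469.9, -240.1, 70.7]
eef_rot: [[0.633, -0.774, 0.003], [-0.774, -0.633, -0.002], [0.003, -0.001, -1.0]]
ft_force: [2.2, -4.4, 0.6]
opening: 0.169
```

Run:
```python
from look import *
s=observe(); P=s['tool_pos'];X=s['eef_rot']; print(P,X[:2,:2].round(4),s['ft_force'],s['opening']*94)
H=np.array([522.2,-305.8]); v=P[:2]-H; print(np.linalg.norm(v),174.2-np.degrees(np.arctan2(v[1],v[0])),-5.8-np.degrees(np.arctan2(X[1,0],X[0,0])))
```

```text
[ 469.86131153 -240.11633511   70.73927146] [[ 0.6331 -0.7741]
 [-0.7741 -0.6331]] [ 2.24018892 -4.38393596  0.60406773] 15.925751627528271
83.98620210383528 45.65112567015984 44.92219970238474
```

Lever at about 45 degrees. Release and lift away.

arm_command:
  moves: [0,0,0,0,0,0,0,0,0,0,0,0,0,0,0,0,0,0,0,0]
  hand: 0

```text
time_s: 29.52
tool_pos: [468.5, -238.8, 70.4]
eef_rot: [[0.633, -0.775, -0.0], [-0.775, -0.633, 0.0], [-0.0, 0.0, -1.0]]
ft_force: [0.3, -0.4, -0.9]
opening: 0.501
```

arm_command:
  moves: [0,0,-0.2,0,0,0,-0.5,0,0,0,-0.9,0,-0.5,0,-1,0,-1,0,-1,0,-1,0,-1,0,-1,0,-1,0]

```text
time_s: 30.4
tool_pos: [373.2, -122.0, 220.9]
eef_rot: [[0.634, -0.774, 0.001], [-0.774, -0.634, -0.001], [0.002, -0.0, -1.0]]
ft_force: [0.6, -0.5, 0.0]
opening: 0.501
```

Run:
```python
from look import *
from path import R
s=observe(); print(s['tool_pos'],s['ft_force'],s['time_s'])
x,y,a=522.2,-305.8,np.radians(174.2); H=np.array([x,y,0.])
cs=[(circ(H+[0,0,70],np.eye(3),43),(0,0,255),True)]
for g,col in((37.5,(255,255,0)),(45,(0,255,0)),(52.5,(255,255,0))):
    t=a-np.radians(g); v=np.array([np.cos(t),np.sin(t),0]); cs.append((np.array([H+30*v,H+110*v])+[0,0,92],col,False))
I=get_image('side');J=get_image('top'); cv2.imwrite('pics/side30f.png',I);cv2.imwrite('pics/top30f.png',J)
overlay('side',(285,130,365,200),8,cs,'pics/s30.png',I)
A=cv2.resize(J[170:270,340:440],None,fx=4,fy=4); 
overlay('top',(340,170,440,270),4,cs,'pics/t30.png',J); cv2.imwrite('pics/t30c.png',np.hstack([A,cv2.imread('pics/t30.png')]))
```

```text
[ 373.22880252 -121.99584131  220.88330547] [ 0.57832522 -0.4954942   0.02352866] 30.4
```

View pics/s30.png

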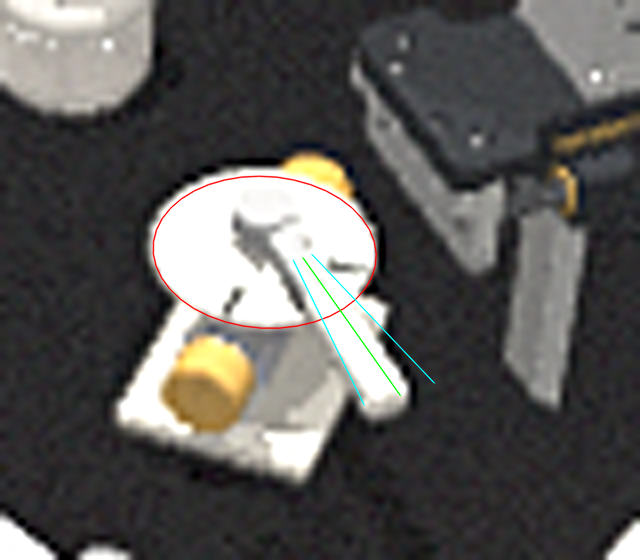

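View pics/t30c.png

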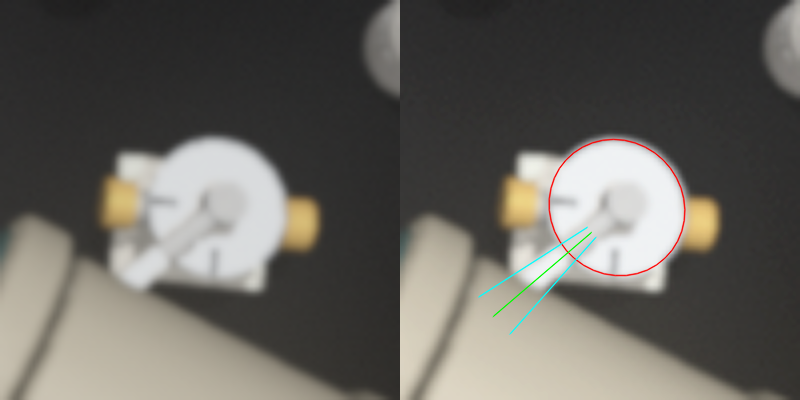

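View pics/side30f.png

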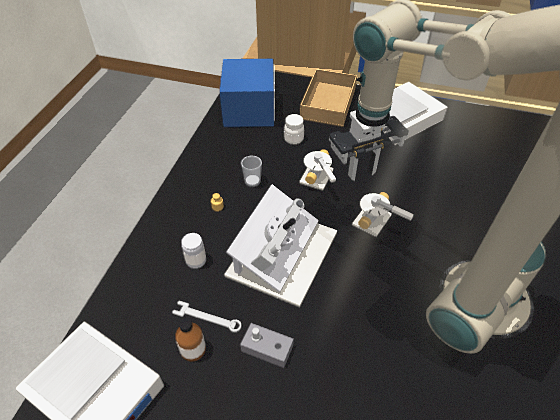

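Run:
```python
from rig import *
print(hand_in()); s=observe(); print(s['time_s'],s['ft_force'])
```

```text
the job is handed in; nothing more can be done
None
the job is handed in; nothing more can be done
```

I closed the cell, seated the long pin and set the lever near the 45° mark, then handed the job in at about 30 s of the 64 s. The hand-in gives no verdict, so what follows rests on my own checks.

- **Bar:** I swung it down by the black post until it stopped. Pushing about 7.5 mm further produced no movement. In the pictures it lies along the fork's axis, with its eye in the fork.
- **Long pin:** The first try at the hole slid out, because the tool only points straight down and the pin was upright. I laid the pin against the fork's uphill face to tilt it to roughly 27–30° from vertical. It then went in freely and stopped on its collar at about 14 N. The side and top pictures agree with a seated collar to about 1 pixel (2–2.5 mm). I did not measure the gap itself.
- **Valve:** I used the valve farthest to the robot's right, and turned it only after the pin check. The tool turned 44.9° while gripping the lever. The last pictures show it at about 42–45°, inside the 7.5° tolerance.
- **Other things:** In the last side picture the short pin and the other bench things stand where they were. The gripper was open and clear of everything, with no contact force beyond sensor noise.

The one check that disagreed was the side camera, which read about 1 pixel off my model throughout. I treated that as calibration error.

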